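Find the lifted tile on the coater bed

TASK

One of the six glued tiles on the film coater's bed has lifted and stands a little proud. Take the long steel weight out of its cradle, stand it upright on the stone setting block and let go, then take it again by its black head; touch its foot down on several tiles to feel which one is high, and leave it standing upright, released, in the middle of that tile so that it presses there while the glue sets. Do not let the weight drop or topple, and leave the bottle and the beaker where they are.

Things in the scene. Friction and masses are not known exactly. Their poses are not given: they have to be found in the camera images.
- weight: Round seating weight, about 0.5 kg, 180 mm long: steel foot disc 40 mm across, 15 mm thick; steel shaft 20 mm across (18 to 140 mm from the foot's underside); black plastic head 30 mm across (140 to 180 mm). Origin: centre of the foot's underside; z runs along the shaft to the head. It starts in the cradle at a 45 degree slope, foot low towards the robot, head high on the far side.
- head (a point): Middle of the weight's head, 160 mm from the foot's underside on its axis.
- cradle: Fixed metal cradle, base 200 x 90 mm. Origin: centre of its underside; the weight in it rises at 45 degrees towards +x, its foot's underside centred at x -60, z 40 mm. Cheeks beside the head bar a grip there; the shaft is free to grip from above 30 to 130 mm from the foot (20 mm of air below its axis), and the weight lifts straight up and out.
- block: Fixed stone setting block, 100 x 100 x 30 mm, flat top. Origin: centre of its underside.
- block_top (a point): Centre of the setting block's top face, 30 mm above the table.
- bed: Fixed film coater, white base 170 x 250 mm. Origin: centre of its underside, below the middle of six rigid square metal tiles, 60 x 60 mm, in two rows (along y) of three, 64 mm apart. Five tile tops lie 52 mm above the origin; one, any of them, has lifted and stands level but 3 mm proud. Side rails reach 46 mm; the black housing on the +x side 53 mm.
- bottle: Loose bottle, 60 mm across, 140 mm tall. Origin: centre of its underside.
- beaker: Loose glass beaker, 66 mm across, 75 mm tall. Origin: centre of its underside.
- spot0 (a point): Centre of the coater's tile in the near (-x) row, left (+y) (in the coater's own axes), at the height of a tile that has not lifted.
- spot1 (a point): Centre of the coater's tile in the near (-x) row, middle (in the coater's own axes), at the height of a tile that has not lifted.
- spot2 (a point): Centre of the coater's tile in the near (-x) row, right (-y) (in the coater's own axes), at the height of a tile that has not lifted.
- spot3 (a point): Centre of the coater's tile in the far (+x) row, left (+y) (in the coater's own axes), at the height of a tile that has not lifted.
- spot4 (a point): Centre of the coater's tile in the far (+x) row, middle (in the coater's own axes), at the height of a tile that has not lifted.
- spot5 (a point): Centre of the coater's tile in the far (+x) row, right (-y) (in the coater's own axes), at the height of a tile that has not lifted.
There are look-alikes about, which are no part of the job. Leave any green or purple look-alike of the weight alone.

How it is judged (in metres and radians):
On the way, in this order (a step that is already met when the one before it is completed fails the run):
1. the weight stands upright on the setting block, let go (angle between weight's own z axis and vertical below 0.06 rad and horizontal distance between weight and block_top below 0.045 m and z of weight in the frame of block_top between -0.003 and 0.003 m and contact force between the fingers and weight below 0.1 N and linear speed of weight below 0.02 m/s), for 0.2 s.
2. the weight is lifted off the block, held by its head (distance between the grasp point and head below 0.03 m and contact force between the fingers and weight above 1 N and z of weight in the frame of block_top above 0.012 m), for 0.1 s.
3. the weight's foot touches down on an ordinary tile, for comparison ((horizontal distance between weight and spot0 below 0.03 m or horizontal distance between weight and spot1 below 0.03 m or horizontal distance between weight and spot2 below 0.03 m or horizontal distance between weight and spot3 below 0.03 m or horizontal distance between weight and spot4 below 0.03 m or horizontal distance between weight and spot5 below 0.03 m) and z of weight in the frame of bed between 0.05 and 0.0533 m and angle between weight's own z axis and vertical below 0.12 rad), for 0.02 s.
At the end, for the whole second after the job is handed in: The weight stands upright (within 3 degrees), at rest and let go, on the lifted tile (its foot more than 1.6 mm above the level of the other tiles), its foot within 15 mm of that tile's centre ((horizontal distance between weight and spot0 below 0.015 m or horizontal distance between weight and spot1 below 0.015 m or horizontal distance between weight and spot2 below 0.015 m or horizontal distance between weight and spot3 below 0.015 m or horizontal distance between weight and spot4 below 0.015 m or horizontal distance between weight and spot5 below 0.015 m) and z of weight in the frame of bed between 0.0536 and 0.0575 m and angle between weight's own z axis and vertical below 0.05 rad and linear speed of weight below 0.01 m/s and contact force between the fingers and weight below 0.1 N); the robot touches nothing.
It fails at once if the weight drops or topples (moves faster than 0.4 m/s while not held) (linear speed of weight above 0.4 m/s and contact force between the fingers and weight below 0.1 N).
It fails at once if the bottle or the beaker is pushed more than 40 mm away (distance of any of bottle, beaker from where it was at the start of the episode above 0.04 m).
It also fails if it takes over 64 s, if anything falls off the work surface, if the arm or the gripper's body presses on something with over 40 N, if the wrist force passes 120 N, or if a joint passes its speed limit or range.

ROBOT

A 6-joint arm with a two-finger parallel gripper is mounted at the origin on the work surface. World frame = base frame: x ahead of the robot, y to its left, z up, the work surface at z = 0. Lengths are in mm, angles in degrees, forces in N, time in s.
With the tool pointing down it reaches from about 300 to 850 mm from the base axis. Payload 4.2 kg.
Tool frame: the origin (TCP) lies midway between the tips of the shut fingers; the grasp point (between the pads) lies pinch_z behind it (pinch_z is the distance from the TCP to the grasp point, in mm); z points along the fingers, y is the line along which they close (so a half turn about z gives the same grasp; the last joint's range is limited). The gripper opens to 91 mm and grips with 3 to 60 N. Pads are 32 mm wide; open, the fingers measure 118 mm over their backs; the gripper's body (76 mm by 178 mm) begins 60 mm behind the grasp point.
Start: joints at [-65.546, 18.312, 89.639, -0, 72.044, -1.146], TCP at [248.453, -518.572, 191.376] pointing down, gripper open.
Joint ranges: [-177.97, 177.97], [-48.28, 115.42], [12.27, 149.76], [-77.06, 257.06], [2.81, 150.46], [-146.56, 146.56]. Speed limits (degrees/s): [147.25, 147.25, 180, 180, 180, 180].

INTERFACE

Orientations are given as [roll, pitch, yaw] about the fixed x, y, z axes, in that order (R = Rz(yaw) Ry(pitch) Rx(roll)).
In Python, from workcell import state, grab_frame, job_done, masks_of, landmark_of, pinch_z gives the robot as it stands. The module is installed in compiled form; this text tells all that it offers.
- The arm moves only by the tool move_arm, never from a script. Its argument "plan" is a list of rows, each an object of numbers: "x", "y", "z": the shift along the tool's x, y, z in mm; "rx", "ry", "rz": the turn, a rotation vector about the tool's x, y, z in rad. A call has 1 to 10 rows; each row shifts and turns the commanded pose from where the row before left it, along the tool's axes as they then stand; what a row does not reach is not made up. A row lasts 1/10 s, in which the tool goes at most 50 mm and 8.59 degrees, less where a joint would pass 70% of its speed; a pose out of reach is approached as far as the arm can. A call is refused whole if a number of a shift passes 50 or a number of a turn 0.15, either way. A call with a gripper value outside its range is refused whole. "grip" is the opening, from 0 (shut) to 1 (fully open), set as the call begins (left out, the last holds). The fingers move at their own pace and stop on an object; "squeeze" is the grip in N (left out, the last holds). Time passes only in rows, so rows that do not move let the fingers close. It gives the time, the measured TCP pose, the force, the opening and the grip force at its end, in the units of the state.
- state(): the state, without advancing time (a new reading comes with each control period).
- grab_frame(name): name is "scene" or "side" or "wrist"; returns a dict with "img" (480x640x3 uint8, red, green, blue), "z_map" (480x640 float32, mm along the optical axis (not along the pixel's ray), 0 where there is no reading), "fx", "fy", "cx", "cy" (pixels), "dist" ([k1, k2, p1, p2, k3] as OpenCV has them; the pictures are not rectified), "rvec" (rotation vector, rad) and "tvec" (3), from world to camera coordinates, as OpenCV has them. Camera axes: x right, y down, z forward; pixel columns grow to the right and rows downward; lengths in mm; the calibration is good to about 2 mm. A picture is of the moment at which its call begins.
- job_done(): hands the job in; it is judged then, once.
Trained networks look in the newest picture that a camera, given by its name, has taken for a name from the list of things; names that differ only in an ending like _2 or _b are one class to them, and where a whole thing is asked for, a point or a joint stands for the part that bears it (a point fixed in the world has none). Each returns a list of dicts, best first, with "p" (0 to 1); they miss things now and then, are a little off and sometimes report something else, mostly with a low value. They report only what shows in the picture. A call takes as long as a camera call. They do not tell look-alikes from the thing itself.
- masks_of(camera, label): "pixels" (480x640 bool, what is visible of it) and "box" ([centre column, centre row, width, height] in pixels, round what is visible of it).
- landmark_of(camera, label): "point" ([column, row] in pixels: a listed point, or the origin of a listed thing).
The state is a dict: "time_s": time; "qpos": joint angles; "qvel": joint speeds; "effort": joint torques, N m; "ee_pos": TCP position; "ee_rot": TCP orientation; "force": force on the tool from outside, world axes, zero at the start; "torque": the same for the moment, N m; "gripper_width": finger opening in mm; "gripper_force": force on a finger pad.
Only numpy, scipy, OpenCV 4.12 (cv2) and the standard library are available. Lean on these libraries where they do the work, as an engineer would, in place of code of your own. Each camera call takes 0.05 s, during which the arm holds its last target. There are 200 camera calls.

## Working session

There is one attempt and no reset: what is moved stays moved. The work goes in short steps, Python scripts to look and compute and a tool call to move; the robot and the scene stay as the last step left them, time stands still between calls to the robot, and variables do not carry over. Pictures are saved under pics/ and viewed, at most 10 in all, crops included, and the job is handed in when it is done.

Besides the shell and the picture viewer there is one more tool, called after "Emit:" in YAML: its name, and indented under it one key for each argument. move_arm: Moves the arm, as the interface text tells. Its arguments: {"type":"object","properties":{"plan":{"type":"array","items":{"type":"object","properties":{"x":{"type":"number"},"y":{"type":"number"},"z":{"type":"number"},"rx":{"type":"number"},"ry":{"type":"number"},"rz":{"type":"number"}}}},"grip":{"type":"number"},"squeeze":{"type":"number"}},"required":["plan"]}

```bash
mkdir -p pics
cat > h.py <<'E'
import numpy as np, cv2
from workcell import *
def save(f,n,crop=None,s=1):
    im=f["img"][:,:,::-1]
    if crop: a,b,c,d=crop; im=im[b:d,a:c]
    cv2.imwrite("pics/"+n,cv2.resize(im,None,fx=s,fy=s,interpolation=cv2.INTER_CUBIC))
def cam(f):
    K=np.array([[f["fx"],0,f["cx"]],[0,f["fy"],f["cy"]],[0,0,1.]])
    R,_=cv2.Rodrigues(np.array(f["rvec"],float)); return K,np.array(f["dist"],float),R,np.array(f["tvec"],float).ravel()
def ray(f,uv):
    K,d,R,t=cam(f)
    n=cv2.undistortPoints(np.array(uv,float).reshape(-1,1,2),K,d).reshape(-1,2)
    return -R.T@t,(R.T@np.c_[n,np.ones(len(n))].T).T
def onz(f,uv,z):
    c,r=ray(f,uv); return c+r*((z-c[2])/r[:,2])[:,None]
def cloud(f,m):
    v,u=np.nonzero(m&(f["z_map"]>0)); c,r=ray(f,np.c_[u,v]); return c+r*f["z_map"][v,u][:,None]
def proj(f,P):
    K,d,R,t=cam(f); return cv2.projectPoints(np.array(P,float).reshape(-1,1,3),np.array(f["rvec"],float),t,K,d)[0].reshape(-1,2)
E
python3 - <<'E'
from h import *
print(state(),pinch_z() if callable(pinch_z) else pinch_z)
for c in("scene","side"):
    f=grab_frame(c); save(f,c+"0.png")
    for l in("weight","cradle","block","bed","bottle","beaker"):
        for m in masks_of(c,l):
            if m["p"]<.3: continue
            P=cloud(f,m["pixels"]); print(c,l,round(m["p"],2),np.round(m["box"]),np.round(np.median(P,0)) if len(P) else None, np.round(np.percentile(P,[2,98],axis=0)).tolist() if len(P) else None)
    for l in("weight","head","cradle","block_top","bed","spot0","spot1","spot2","spot3","spot4","spot5"):
        print(c,l,[(round(m["p"],2),np.round(m["point"],1).tolist()) for m in landmark_of(c,l) if m["p"]>.3])
E
```

```text
{'time_s': 0.0, 'qpos': array([-6.55472987e+01,  1.83512575e+01,  8.97060142e+01,  6.20248991e-04,
        7.20410842e+01, -1.14571568e+00]), 'qvel': array([-0.05029484, -0.08832659, -0.04461615, -0.04244511, -0.04488057,
       -0.05789823]), 'effort': array([-1.12291909e-03, -4.12459660e+01, -2.31970203e+01,  7.24704308e-02,
        4.57007205e-02, -1.47504184e-04]), 'ee_pos': array([ 248.2229825 , -518.07875436,  190.52678913]), 'ee_rot': array([-1.79901676e+02, -2.55622507e-03,  2.55982230e+01]), 'force': array([ 0.20038105, -0.47643308,  0.09947265]), 'torque': array([-0.01965399, -0.01964773, -0.01218078]), 'gripper_force': 0.0, 'gripper_width': 91.2293702088669} 18.8
scene weight 0.84 [483. 331.  78.  45.] [558. 491.  27.] [[485.0, 427.0, -1.0], [629.0, 557.0, 40.0]]
scene weight 0.78 [412. 264.  36.  33.] [512. 301. 118.] [[438.0, 279.0, 40.0], [580.0, 327.0, 176.0]]
scene weight 0.67 [422. 196.  53.  53.] [271. 264.  26.] [[214.0, 178.0, 6.0], [322.0, 336.0, 40.0]]
scene cradle 0.72 [407. 285.  76.  81.] [559. 305.  14.] [[416.0, 251.0, 9.0], [606.0, 351.0, 163.0]]
scene blo
[... 3255 characters left out ...]
[(0.92, [309.5, 240.2]), (0.92, [312.7, 224.9]), (0.75, [346.4, 212.9]), (0.73, [333.8, 240.1]), (0.61, [322.8, 210.8]), (0.6, [337.0, 227.6]), (0.6, [362.4, 300.9])]
side spot3 [(0.92, [309.5, 240.2]), (0.92, [312.7, 224.9]), (0.75, [346.4, 212.9]), (0.73, [333.8, 240.1]), (0.61, [322.8, 210.8]), (0.6, [337.0, 227.6]), (0.6, [362.4, 300.9])]
side spot4 [(0.92, [309.5, 240.2]), (0.92, [312.7, 224.9]), (0.75, [346.4, 212.9]), (0.73, [333.8, 240.1]), (0.61, [322.8, 210.8]), (0.6, [337.0, 227.6]), (0.6, [362.4, 300.9])]
side spot5 [(0.92, [309.5, 240.2]), (0.92, [312.7, 224.9]), (0.75, [346.4, 212.9]), (0.73, [333.8, 240.1]), (0.61, [322.8, 210.8]), (0.6, [337.0, 227.6]), (0.6, [362.4, 300.9])]
```

View pics/scene0.png

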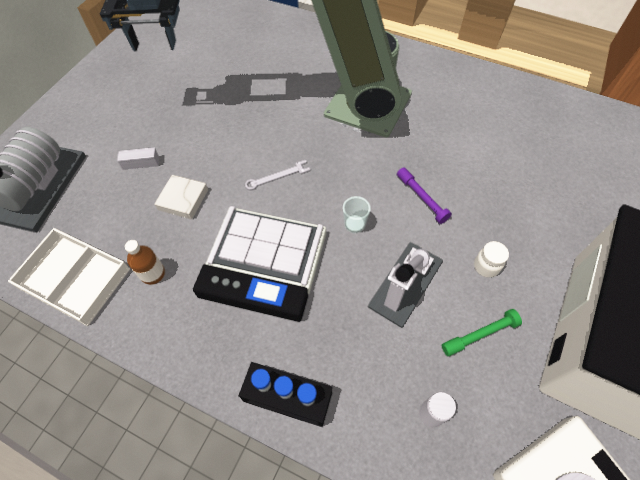

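View pics/side0.png

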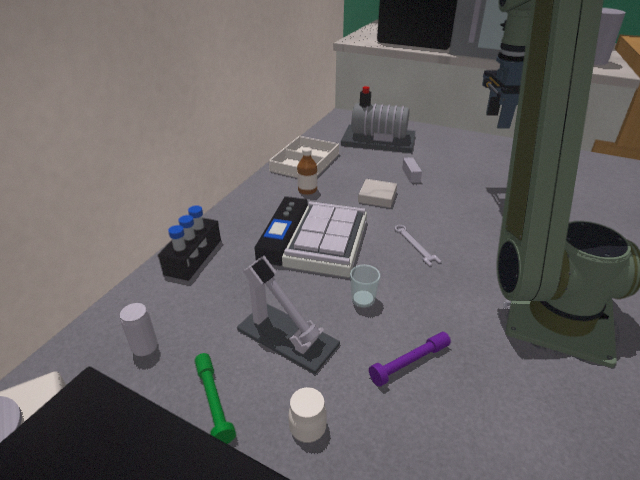

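Run:
```python
from h import *
f=grab_frame("scene");save(f,"crop_w.png",(340,160,540,380),2.7)
g=grab_frame("side")
# bed tile spots triangulated/onplane
print("scene spots",np.round(onz(f,[[231,250.3],[242.1,226.4],[286.4,261.9],[259.6,253.1],[296.7,235.4],[271.9,231.4]],52)[:,:2],1).tolist())
print("side spots",np.round(onz(g,[[309.5,240.2],[312.7,224.9],[346.4,212.9],[333.8,240.1],[322.8,210.8],[337,227.6]],52)[:,:2],1).tolist())
print("blk",onz(f,[[174.1,192.4]],30),onz(g,[[378.3,186.6]],30))
print("cradle",onz(f,[[406.2,285.5]],0),onz(g,[[284.7,334.8]],0))
def tri(a,b):
    c1,r1=ray(f,[a]);c2,r2=ray(g,[b]);r1=r1[0]/np.linalg.norm(r1);r2=r2[0]/np.linalg.norm(r2)
    s=np.linalg.lstsq(np.c_[r1,-r2],c2-c1,rcond=None)[0];p,q=c1+s[0]*r1,c2+s[1]*r2
    return np.round((p+q)/2,1),round(np.linalg.norm(p-q),1)
print("head",tri([405.1,272.3],[265.8,270.9]),"foot",tri([419.6,256.3],[309.3,334.6]))
P=np.vstack([cloud(x,np.ones((480,640),bool)) for x in(f,g)])
def rect(box,zl,zh):
    s=P[(P[:,0]>box[0])&(P[:,0]<box[1])&(P[:,1]>box[2])&(P[:,1]<box[3])&(P[:,2]>zl)&(P[:,2]<zh)]
    r=cv2.minAreaRect(s[:,:2].astype(np.float32)); return len(s),np.round(r[0],1),np.round(r[1],1),round(r[2],2),np.round(np.median(s,0),1)
print("block",rect((440,630,-380,-230),27,34)); print("crad base",rect((380,640,230,380),4,12))
print("tiles",rect((500,760,-170,140),49.5,58)); print("bed",rect((450,780,-180,150),40,60))
```

```text
scene spots [[623.5, -90.2], [556.6, -99.6], [595.9, 39.7], [601.9, -26.6], [523.8, 29.5], [538.8, -28.5]]
side spots [[580.8, 43.1], [602.6, -19.8], [545.8, -109.4], [527.0, 17.1], [607.2, -91.7], [541.2, -35.5]]
blk [[ 531.71457334 -320.94750756   30.        ]] [[ 526.34815283 -316.8665992    30.        ]]
cradle [[510.86628483 304.74778708   0.        ]] [[513.44514011 297.29491037   0.        ]]
head (array([554.7, 291.4, 150.7]), np.float64(8.5)) foot (array([450.1, 308.6,  42.9]), np.float64(1.1))
block (1709, array([ 526.7, -306.8]), array([104.9, 105.8]), 6.4, array([ 527.6, -304.3,   29.9]))
crad base (2432, array([509.3, 306.5]), array([145.7, 259.1]), 89.84, array([516.5, 317.3,  10.9]))
tiles (8688, array([613. , -19.5]), array([218.6, 245.9]), 10.59, array([608.8, -14.6,  52.4]))
bed (13053, array([605.6, -22.5]), array([237.7, 253.8]), 11.54, array([611.8,  -9.7,  51.2]))
```

The weight is the steel one with the black head standing in the cradle: scene (412,270), head (404,272). The purple one at (423,195) and the green one at (482,333) lie on the table and are look-alikes. I'll confirm that in the crop while I fly over the cradle.

View pics/crop_w.png

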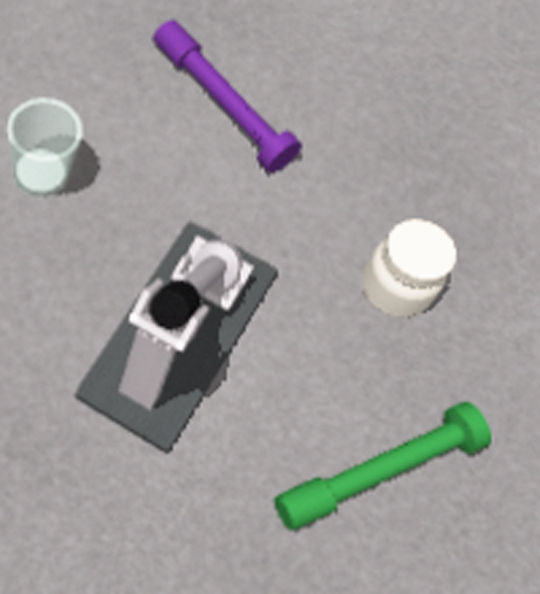

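Emit:
move_arm:
  plan:
    - {"x":32,"y":-35,"z":-6}
    - {"x":32,"y":-35,"z":-6}
    - {"x":32,"y":-35,"z":-6}
    - {"x":32,"y":-35,"z":-6}
    - {"x":32,"y":-35,"z":-6}
    - {"x":32,"y":-35,"z":-6}
    - {"x":32,"y":-35,"z":-6}
    - {"x":32,"y":-35,"z":-6}
    - {"x":32,"y":-35,"z":-6}
  grip: 1

```text
schema error: expected keys x, y, z, rx, ry, rz
```

Emit:
move_arm:
  plan:
    - {"x":32,"y":-35,"z":-6}
    - {"x":32,"y":-35,"z":-6}
    - {"x":32,"y":-35,"z":-6}
    - {"x":32,"y":-35,"z":-6}
    - {"x":32,"y":-35,"z":-6}
    - {"x":32,"y":-35,"z":-6}
    - {"x":32,"y":-35,"z":-6}
    - {"x":32,"y":-35,"z":-6}
    - {"x":32,"y":-35,"z":-6}

```text
schema error: expected keys x, y, z, rx, ry, rz
```

Emit:
move_arm:
  plan:
    - {"rz":-0.15}
    - {"rz":-0.15}
    - {"rz":-0.15}
    - {"rz":-0.15}
    - {"rz":-0.15}
    - {"rz":-0.15}
    - {"rz":-0.15}
    - {"rz":-0.15}
    - {"rz":-0.15}

```text
schema error: expected keys x, y, z, rx, ry, rz
```

Emit:
move_arm:
  plan:
    - {"rz":-0.15}
    - {"rz":-0.15}
    - {"rz":-0.15}
    - {"rz":-0.15}
    - {"rz":-0.15}
    - {"rz":-0.15}
    - {"rz":-0.15}
    - {"rz":-0.15}

```text
schema error: expected keys x, y, z, rx, ry, rz
```

Run:
```python
from h import *
s=state();print(s["time_s"],s["ee_pos"],s["ee_rot"],s["qpos"])
f=grab_frame("wrist");save(f,"w1.png")
ms=masks_of("wrist","weight")
for m in ms:
    if m["p"]<.3: continue
    P=cloud(f,m["pixels"]); c=np.median(P,0)
    print(m["p"],np.round(m["box"]),c)
for l in("weight","head","cradle"): print(l,[(round(m["p"],2),np.round(m["point"],1).tolist()) for m in landmark_of("wrist",l) if m["p"]>.3])
```

```text
1.9 [ 248.46171213 -518.58023669  191.36186152] [ 1.79994434e+02 -5.38448501e-04  2.55985992e+01] [-6.55463659e+01  1.83131096e+01  8.96392840e+01  6.82816924e-04
  7.20420527e+01 -1.14517559e+00]
weight []
head []
cradle []
```

View pics/w1.png

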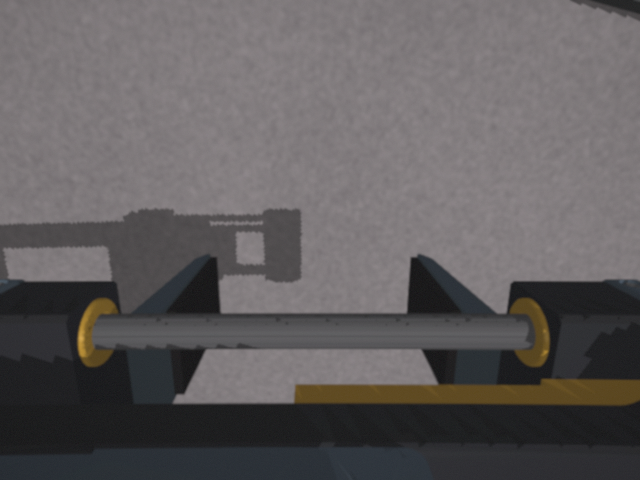

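The crop confirms it: a steel shaft with a black head in the cradle, and the coloured ones lie loose. Every row needs all six keys, so I'll resend the moves.

Emit:
move_arm:
  plan:
    - {"x":32,"y":-35,"z":-6,"rx":0,"ry":0,"rz":0}
    - {"x":32,"y":-35,"z":-6,"rx":0,"ry":0,"rz":0}
    - {"x":32,"y":-35,"z":-6,"rx":0,"ry":0,"rz":0}
    - {"x":32,"y":-35,"z":-6,"rx":0,"ry":0,"rz":0}
    - {"x":32,"y":-35,"z":-6,"rx":0,"ry":0,"rz":0}
    - {"x":32,"y":-35,"z":-6,"rx":0,"ry":0,"rz":0}
    - {"x":32,"y":-35,"z":-6,"rx":0,"ry":0,"rz":0}
    - {"x":32,"y":-35,"z":-6,"rx":0,"ry":0,"rz":0}
    - {"x":32,"y":-35,"z":-6,"rx":0,"ry":0,"rz":0}
  grip: 1

```text
time_s: 3.05
ee_pos: [372.2, -108.3, 245.9]
ee_rot: [179.9, -0.1, 25.6]
force: [0.8, -0.5, 0.1]
gripper_width: 91.4
gripper_force: 0.0
```

Emit:
move_arm:
  plan:
    - {"x":32,"y":-35,"z":-6,"rx":0,"ry":0,"rz":0}
    - {"x":32,"y":-35,"z":-6,"rx":0,"ry":0,"rz":0}
    - {"x":32,"y":-35,"z":-6,"rx":0,"ry":0,"rz":0}
    - {"x":32,"y":-35,"z":-6,"rx":0,"ry":0,"rz":0}
    - {"x":32,"y":-35,"z":-6,"rx":0,"ry":0,"rz":0}
    - {"x":32,"y":-35,"z":-6,"rx":0,"ry":0,"rz":0}
    - {"x":32,"y":-35,"z":-6,"rx":0,"ry":0,"rz":0}
    - {"x":32,"y":-35,"z":-6,"rx":0,"ry":0,"rz":0}
    - {"x":32,"y":-35,"z":-6,"rx":0,"ry":0,"rz":0}

```text
time_s: 3.95
ee_pos: [495.9, 300.5, 299.7]
ee_rot: [180.0, -0.0, 25.6]
force: [0.9, -0.3, -0.4]
gripper_width: 91.2
gripper_force: 0.0
```

Emit:
move_arm:
  plan:
    - {"x":0,"y":0,"z":0,"rx":0,"ry":0,"rz":-0.15}
    - {"x":0,"y":0,"z":0,"rx":0,"ry":0,"rz":-0.15}
    - {"x":0,"y":0,"z":0,"rx":0,"ry":0,"rz":-0.15}
    - {"x":0,"y":0,"z":0,"rx":0,"ry":0,"rz":-0.15}
    - {"x":0,"y":0,"z":0,"rx":0,"ry":0,"rz":-0.15}
    - {"x":0,"y":0,"z":0,"rx":0,"ry":0,"rz":-0.15}
    - {"x":0,"y":0,"z":0,"rx":0,"ry":0,"rz":-0.15}
    - {"x":0,"y":0,"z":0,"rx":0,"ry":0,"rz":-0.15}
    - {"x":0,"y":0,"z":0,"rx":0,"ry":0,"rz":-0.15}

```text
time_s: 4.85
ee_pos: [495.7, 298.5, 299.3]
ee_rot: [-180.0, 0.0, 103.3]
force: [-0.0, 0.3, -0.3]
gripper_width: 91.5
gripper_force: 0.0
```

Emit:
move_arm:
  plan:
    - {"x":0,"y":0,"z":0,"rx":0,"ry":0,"rz":-0.15}
    - {"x":0,"y":0,"z":0,"rx":0,"ry":0,"rz":-0.15}
    - {"x":0,"y":0,"z":0,"rx":0,"ry":0,"rz":-0.15}
    - {"x":0,"y":0,"z":0,"rx":0,"ry":0,"rz":-0.15}
    - {"x":0,"y":0,"z":0,"rx":0,"ry":0,"rz":-0.15}
    - {"x":0,"y":0,"z":0,"rx":0,"ry":0,"rz":-0.15}
    - {"x":0,"y":0,"z":0,"rx":0,"ry":0,"rz":-0.15}
    - {"x":0,"y":0,"z":0,"rx":0,"ry":0,"rz":-0.15}

```text
time_s: 5.65
ee_pos: [495.7, 298.5, 299.3]
ee_rot: [-180.0, -0.0, 172.1]
force: [-0.4, -0.0, 0.2]
gripper_width: 91.2
gripper_force: 0.0
```

Run:
```python
from h import *
s=state();print(s["time_s"],s["ee_pos"],s["ee_rot"],s["qpos"])
f=grab_frame("wrist");save(f,"w2.png")
for l in ("weight","cradle"):
  for m in masks_of("wrist",l):
    if m["p"]<.3: continue
    P=cloud(f,m["pixels"]); print(l,m["p"],np.round(m["box"]),np.median(P,0))
for l in("weight","head","cradle"): print(l,[(round(m["p"],2),np.round(m["point"],1).tolist()) for m in landmark_of("wrist",l) if m["p"]>.3])
P=cloud(f,np.ones((480,640),bool)); np.save("Pw2.npy",P)
b=P[(P[:,2]>5)&(P[:,2]<13)&(P[:,0]>380)&(P[:,0]<640)&(P[:,1]>230)&(P[:,1]<390)]
print(len(b),cv2.minAreaRect(b[:,:2].astype(np.float32)))
```

```text
5.65 [495.65973913 298.46740685 299.26352348] [-1.79991682e+02 -1.95288491e-03  1.72059542e+02] [ 2.99191846e+01  1.60812853e+01  7.75302181e+01 -5.37936655e-03
  8.63951434e+01 -5.21400191e+01]
weight 0.92 [480. 209. 106. 119.] [537.79181043 501.63716473  27.93211368]
weight 0.73 [319. 223.  36. 164.] [516.90015201 299.7203759  122.44108595]
weight 0.68 [291.  19.  68.  37.] [298.01749912 312.99983112  30.6715237 ]
cradle 0.89 [319. 211.  79. 195.] [502.59302897 303.37607149  13.56415587]
weight [(0.79, [321.4, 151.1]), (0.65, [320.5, 20.2]), (0.63, [517.5, 157.7])]
head [(0.74, [434.9, 259.7]), (0.73, [315.5, 279.7])]
cradle [(0.77, [313.0, 192.2])]
2638 ((506.83575439453125, 304.37359619140625), (96.72354125976562, 200.4483642578125), 81.41055297851562)
```

View pics/w2.png

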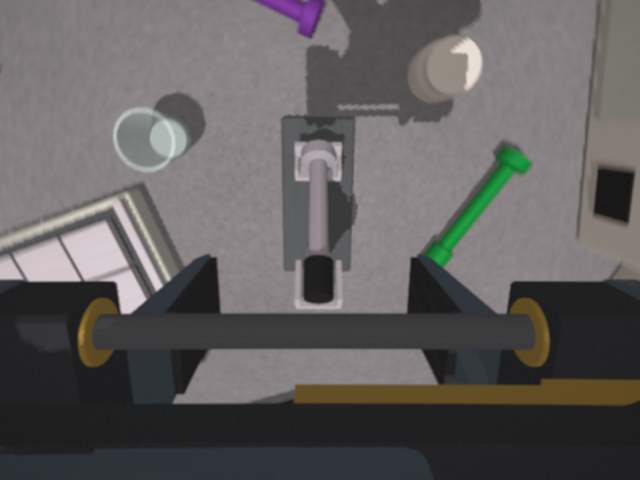

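The wrist view shows the shaft running vertically at column 318 (rows 145–250) with the black head at (318,278), so the yaw is nearly right. I'll fit the shaft axis.

Run:
```python
from h import *
f=grab_frame("wrist")
m=[x for x in masks_of("wrist","weight") if 290<x["box"][0]<340 and x["box"][1]>100][0]
P=cloud(f,m["pixels"]); 
sh=P[(P[:,2]>65)&(P[:,2]<130)&(abs(P[:,1]-300)<30)]
# ridge fit: x axis dir & centre
A=np.polyfit(sh[:,0],sh[:,1],1); print(len(sh),"y(x=496)",np.polyval(A,496),"yaw",np.degrees(np.arctan(A[0])))
lat=(sh[:,1]-np.polyval(A,sh[:,0])); top=sh[abs(lat)<3]; B=np.polyfit(top[:,0],top[:,2],1); print("slope",B[0],"axis z at 496",np.polyval(B,496)-14.1,np.ptp(lat))
print(f["cx"])
```

```text
1295 y(x=496) 301.8334806609613 yaw -8.98572640419913
slope 0.9720271841866176 axis z at 496 89.87514850559339 20.197611769080822
313.32576137849924
```

Emit:
move_arm:
  plan:
    - {"x":0,"y":5,"z":40,"rx":0,"ry":0,"rz":0.015}
    - {"x":0,"y":0,"z":45,"rx":0,"ry":0,"rz":0}
    - {"x":0,"y":0,"z":45,"rx":0,"ry":0,"rz":0}
    - {"x":0,"y":0,"z":40,"rx":0,"ry":0,"rz":0}
    - {"x":0,"y":0,"z":30,"rx":0,"ry":0,"rz":0}
    - {"x":0,"y":0,"z":18,"rx":0,"ry":0,"rz":0}
    - {"x":0,"y":0,"z":8,"rx":0,"ry":0,"rz":0}
    - {"x":0,"y":0,"z":0,"rx":0,"ry":0,"rz":0}
  grip: 0.45

```text
time_s: 6.85
ee_pos: [496.0, 303.2, 72.5]
ee_rot: [-179.9, -0.1, 170.8]
force: [-0.7, -0.1, 0.6]
gripper_width: 40.6
gripper_force: 0.0
```

Run:
```python
from h import *
s=state();print(s["ee_pos"],s["gripper_width"])
f=grab_frame("wrist");save(f,"w3.png")
```

```text
[496.0163756  303.17276213  72.5245362 ] 40.613132905844914
```

View pics/w3.png

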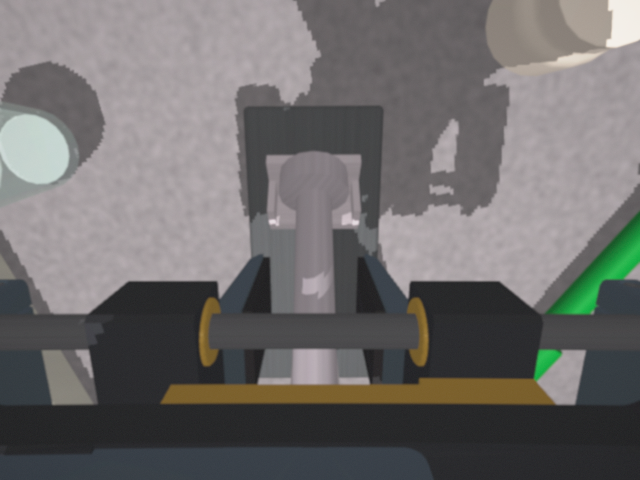

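The shaft at column 314 sits centred between the fingers. I'll close and lift.

Emit:
move_arm:
  plan:
    - {"x":0,"y":0,"z":0,"rx":0,"ry":0,"rz":0}
    - {"x":0,"y":0,"z":0,"rx":0,"ry":0,"rz":0}
    - {"x":0,"y":0,"z":0,"rx":0,"ry":0,"rz":0}
    - {"x":0,"y":0,"z":0,"rx":0,"ry":0,"rz":0}
    - {"x":0,"y":0,"z":0,"rx":0,"ry":0,"rz":0}
  grip: 0
  squeeze: 40

```text
time_s: 7.4
ee_pos: [496.9, 303.5, 74.3]
ee_rot: [180.0, 0.1, 170.9]
force: [0.3, -1.3, 5.8]
gripper_width: 18.7
gripper_force: 40.0
```

Emit:
move_arm:
  plan:
    - {"x":0,"y":0,"z":-5,"rx":0,"ry":0,"rz":0}
    - {"x":0,"y":0,"z":-15,"rx":0,"ry":0,"rz":0}
    - {"x":0,"y":0,"z":-25,"rx":0,"ry":0,"rz":0}
    - {"x":0,"y":0,"z":-35,"rx":0,"ry":0,"rz":0}
    - {"x":0,"y":0,"z":-35,"rx":0,"ry":0,"rz":0}
    - {"x":0,"y":0,"z":-35,"rx":0,"ry":0,"rz":0}
    - {"x":0,"y":0,"z":-35,"rx":0,"ry":0,"rz":0}
    - {"x":0,"y":0,"z":-15,"rx":0,"ry":0,"rz":0}
    - {"x":0,"y":0,"z":0,"rx":0,"ry":0,"rz":0}

```text
time_s: 8.3
ee_pos: [496.9, 303.9, 274.8]
ee_rot: [179.9, 0.1, 170.8]
force: [0.3, 0.4, -5.9]
gripper_width: 18.7
gripper_force: 40.0
```

Emit:
move_arm:
  plan:
    - {"x":-4,"y":-17,"z":0,"rx":0,"ry":0,"rz":0}
    - {"x":-9,"y":-39,"z":0,"rx":0,"ry":0,"rz":0}
    - {"x":-9,"y":-39,"z":0,"rx":0,"ry":0,"rz":0}
    - {"x":-9,"y":-39,"z":0,"rx":0,"ry":0,"rz":0}
    - {"x":-9,"y":-39,"z":0,"rx":0,"ry":0,"rz":0}
    - {"x":-9,"y":-39,"z":0,"rx":0,"ry":0,"rz":0}
    - {"x":-9,"y":-39,"z":0,"rx":0,"ry":0,"rz":0}
    - {"x":-9,"y":-39,"z":0,"rx":0,"ry":0,"rz":0}
    - {"x":-9,"y":-39,"z":0,"rx":0,"ry":0,"rz":0}

```text
time_s: 9.2
ee_pos: [517.1, -35.6, 270.8]
ee_rot: [-180.0, -0.3, 170.8]
force: [1.3, -1.4, -5.6]
gripper_width: 18.6
gripper_force: 40.0
```

Emit:
move_arm:
  plan:
    - {"x":-9,"y":-39,"z":0,"rx":0,"ry":0,"rz":0}
    - {"x":-9,"y":-39,"z":0,"rx":0,"ry":0,"rz":0}
    - {"x":-9,"y":-39,"z":0,"rx":0,"ry":0,"rz":0}
    - {"x":-9,"y":-39,"z":0,"rx":0,"ry":0,"rz":0}
    - {"x":-9,"y":-39,"z":0,"rx":0,"ry":0,"rz":0}
    - {"x":-9,"y":-39,"z":0,"rx":0,"ry":0,"rz":0}
    - {"x":-6,"y":-25,"z":0,"rx":0,"ry":0,"rz":0}
    - {"x":0,"y":-10,"z":0,"rx":0,"ry":0,"rz":0}
    - {"x":0,"y":0,"z":0,"rx":0,"ry":0,"rz":0}

```text
time_s: 10.1
ee_pos: [533.8, -309.5, 270.8]
ee_rot: [179.9, -0.3, 170.7]
force: [0.1, -0.6, -5.9]
gripper_width: 18.6
gripper_force: 40.0
```

Emit:
move_arm:
  plan:
    - {"x":0,"y":0,"z":0,"rx":0,"ry":-0.075,"rz":0}
    - {"x":0,"y":0,"z":0,"rx":0,"ry":-0.1,"rz":0}
    - {"x":0,"y":0,"z":0,"rx":0,"ry":-0.1,"rz":0}
    - {"x":0,"y":0,"z":0,"rx":0,"ry":-0.1,"rz":0}
    - {"x":0,"y":0,"z":0,"rx":0,"ry":-0.1,"rz":0}
    - {"x":0,"y":0,"z":0,"rx":0,"ry":-0.1,"rz":0}
    - {"x":0,"y":0,"z":0,"rx":0,"ry":-0.1,"rz":0}
    - {"x":0,"y":0,"z":0,"rx":0,"ry":-0.08,"rz":0}
    - {"x":0,"y":0,"z":0,"rx":0,"ry":-0.03,"rz":0}
    - {"x":0,"y":0,"z":0,"rx":0,"ry":0,"rz":0}

```text
time_s: 11.1
ee_pos: [544.8, -295.7, 285.7]
ee_rot: [-179.4, 43.2, 170.0]
force: [-0.3, 0.4, -5.7]
gripper_width: 18.6
gripper_force: 40.0
```

Run:
```python
from h import *
s=state();print(s["time_s"],s["ee_pos"],s["ee_rot"],s["qpos"],s["gripper_width"])
for c in("scene","side"):
    f=grab_frame(c); save(f,c+"4.png")
    for m in masks_of(c,"weight"):
        P=cloud(f,m["pixels"]); print(c,round(m["p"],2),np.round(m["box"]),np.round(np.median(P,0)) if len(P) else 0)
        if len(P) and np.median(P,0)[1]<-200:
            for z in range(200,400,15):
                q=P[abs(P[:,2]-z)<7]; 
                if len(q)>3: print(z,len(q),np.round((q.max(0)+q.min(0))/2,1))
    for l in("block_top",): print(c,l,[(round(m["p"],2),onz(f,[m["point"]],30).round(1).tolist()) for m in landmark_of(c,l) if m["p"]>.3])
    p=proj(f,[[540,-306,160],[540,-306,300]]);print(p.round())
im=cv2.imread("pics/side4.png");im2=cv2.imread("pics/scene4.png")
x,y=[int(v) for v in p.mean(0)]
cv2.imwrite("pics/side4c.png",cv2.resize(im[max(0,y-110):y+110,max(0,x-110):x+110],None,fx=2.5,fy=2.5))
```

```text
11.1 [ 544.77809262 -295.7225065   285.6768379 ] [-179.43928577   43.19894626  170.01523909] [ -41.09214298    1.80008128  111.02322841   37.95829813   34.14747987
 -146.50660879] 18.575004042150148
scene 0.97 [423. 197.  54.  56.] [266. 257.  26.]
scene 0.67 [481. 330.  82.  45.] [558. 492.  27.]
scene 0.58 [143. 114.  52.  78.] [ 542. -286.  332.]
230 67 [ 535.7 -288.8  230.7]
245 167 [ 532.  -292.9  245. ]
260 46 [ 534.8 -290.1  260.1]
275 50 [ 536.3 -290.4  275.1]
290 49 [ 537.8 -290.   290.2]
305 37 [ 540.2 -290.8  305. ]
320 41 [ 538.4 -295.1  320.1]
335 58 [ 538.2 -291.7  335. ]
350 54 [ 538.3 -290.   349.9]
365 45 [ 542.7 -286.6  364.9]
380 101 [ 540.4 -288.1  380. ]
395 107 [ 540.4 -291.1  395. ]
scene block_top [(0.58, [[523.9, -309.2, 30.0]])]
[[161. 164.]
 [140. 120.]]
side 0.98 [413. 360.  86.  54.] [264. 268.  26.]
side 0.72 [213. 397.  39.  88.] [543. 500.  26.]
side 0.64 [379.  95.  15.  68.] [ 533. -287.  287.]
230 54 [ 529.5 -287.3  230.7]
245 82 [ 530.3 -290.6  244.7]
260 32 [ 530.9 -288.6  259.9]
275 40 [ 533.  -291.4  275.2]
290 29 [ 534.1 -289.3  289.5]
335 31 [ 534.2 -288.1  335.6]
350 19 [ 536.1 -287.9  348.5]
365 9 [ 540.2 -285.1  367.8]
380 48 [ 534.9 -284.6  380. ]
395 65 [ 536.3 -289.   395.2]
side block_top [(0.81, [[524.6, -309.0, 30.0]])]
[[376. 148.]
 [380. 100.]]
```

View pics/side4c.png

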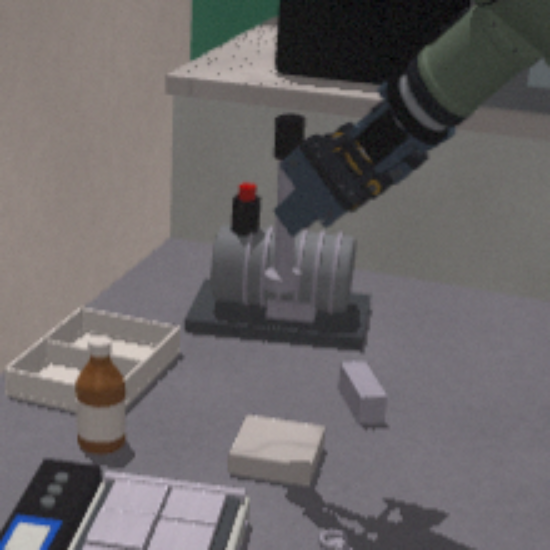

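The last joint reached its limit (q6 = -146.5). Turning the tool about the vertical by -30° will bring it back to a radial pose. The weight is held firmly, about 2° short of upright.

Emit:
move_arm:
  plan:
    - {"x":0,"y":0,"z":0,"rx":0.05,"ry":0,"rz":0.053}
    - {"x":0,"y":0,"z":0,"rx":0.068,"ry":0,"rz":0.073}
    - {"x":0,"y":0,"z":0,"rx":0.068,"ry":0,"rz":0.073}
    - {"x":0,"y":0,"z":0,"rx":0.068,"ry":0,"rz":0.073}
    - {"x":0,"y":0,"z":0,"rx":0.068,"ry":0,"rz":0.073}
    - {"x":0,"y":0,"z":0,"rx":0.034,"ry":0,"rz":0.036}
    - {"x":0,"y":0,"z":0,"rx":0,"ry":0,"rz":0}

```text
time_s: 12.1
ee_pos: [543.0, -296.6, 281.4]
ee_rot: [-179.4, 42.4, 147.3]
force: [-0.4, -0.3, -6.5]
gripper_width: 18.3
gripper_force: 40.0
```

```bash
cat >> h.py <<'E'
from scipy.spatial.transform import Rotation as Ro
def need(pos,rpy):
    s=state();R=Ro.from_euler("xyz",s["ee_rot"],degrees=True);T=Ro.from_euler("xyz",rpy,degrees=True)
    print("shift tool",np.round(R.inv().apply(np.array(pos)-s["ee_pos"]),1),"rotvec",np.round((R.inv()*T).as_rotvec(),4))
E
python3 - <<'E'
from h import *
s=state();print(s["time_s"],s["ee_pos"],s["ee_rot"],s["qpos"])
yaw=s["ee_rot"][2]; a=np.radians(yaw+180)
need([525.5+11.4*np.cos(a),-307.5+11.4*np.sin(a),100],[180,45,yaw])
E
```

```text
12.1 [ 542.9673441  -296.56453807  281.36735678] [-179.36569212   42.36885358  147.34896057] [-27.23002035   0.43352327 112.55246771 -10.1167889   25.16127716
 -76.81231814]
shift tool [120.3 -17.1 135.9] rotvec [-0.0111 -0.0459  0.0003]
```

Emit:
move_arm:
  plan:
    - {"x":10,"y":-2,"z":10,"rx":-0.006,"ry":-0.023,"rz":0}
    - {"x":20,"y":-3,"z":22,"rx":-0.005,"ry":-0.023,"rz":0}
    - {"x":25,"y":-4,"z":28,"rx":0,"ry":0,"rz":0}
    - {"x":25,"y":-4,"z":28,"rx":0,"ry":0,"rz":0}
    - {"x":15,"y":-3,"z":17,"rx":0,"ry":0,"rz":0}
    - {"x":0,"y":0,"z":0,"rx":0,"ry":0,"rz":0}

```text
time_s: 12.7
ee_pos: [536.7, -316.7, 179.4]
ee_rot: [-178.8, 45.2, 147.3]
force: [-1.2, 0.3, -6.0]
gripper_width: 18.6
gripper_force: 40.0
```

Run:
```python
from h import *
s=state();print(s["time_s"],s["ee_pos"],s["ee_rot"])
yaw=s["ee_rot"][2]; a=np.radians(yaw+180)
need([525.5+11.4*np.cos(a),-307.5+11.4*np.sin(a),97],[180,45,yaw])
for c in("scene","side"):
    f=grab_frame(c)
    for m in masks_of(c,"weight"):
        P=cloud(f,m["pixels"])
        if len(P) and np.median(P,0)[1]<-200:
            print(c,"minz",np.percentile(P[:,2],[0,1,3]).round(1))
            for lo,hi in((45,52),(56,60),(65,90),(150,170),(190,220)):
                q=P[(P[:,2]>lo+7)&(P[:,2]<hi+7)]
                if len(q)>3: print(lo,len(q),np.round((q.max(0)+q.min(0))/2,1))
```

```text
12.7 [ 536.72856746 -316.73763541  179.36536618] [-178.77878218   45.16096034  147.33664165]
shift tool [60.5  2.9 55.9] rotvec [-0.0213  0.0028 -0.    ]
scene minz [ -4.8  77.5 123.2]
150 43 [ 529.3 -306.2  167. ]
190 57 [ 524.5 -307.6  212.6]
side minz [123.9 124.4 126.2]
150 33 [ 525.5 -307.5  166.6]
```

Emit:
move_arm:
  plan:
    - {"x":10,"y":0,"z":9,"rx":-0.011,"ry":0,"rz":0}
    - {"x":15,"y":1,"z":14,"rx":-0.01,"ry":0,"rz":0}
    - {"x":15,"y":1,"z":14,"rx":0,"ry":0,"rz":0}
    - {"x":13,"y":1,"z":12,"rx":0,"ry":0,"rz":0}
    - {"x":5,"y":0,"z":5,"rx":0,"ry":0,"rz":0}
    - {"x":0,"y":0,"z":0,"rx":0,"ry":0,"rz":0}
    - {"x":0,"y":0,"z":0,"rx":0,"ry":0,"rz":0}

```text
time_s: 13.6
ee_pos: [541.0, -313.3, 139.2]
ee_rot: [-179.4, 42.9, 147.3]
force: [-0.0, -1.3, -5.4]
gripper_width: 18.6
gripper_force: 40.0
```

Run:
```python
from h import *
s=state();print(s["time_s"],s["ee_pos"],s["ee_rot"],s["force"])
yaw=s["ee_rot"][2]; a=np.radians(yaw+180)
need([525.5+11.4*np.cos(a),-307.5+11.4*np.sin(a),97],[180,45,yaw])
for c in("scene","side"):
    f=grab_frame(c)
    if c=="side": save(f,"side5c.png",(300,80,460,230),3.5)
    for m in masks_of(c,"weight"):
        P=cloud(f,m["pixels"])
        if len(P) and np.median(P,0)[1]<-200:
            print(c,"minz",np.percentile(P[:,2],[0,1,3,5,10]).round(1))
            # slab centres of shaft below/above fingers
            for lo,hi in((42,50),(58,80),(120,150),(180,215)):
                q=P[(P[:,2]>lo)&(P[:,2]<hi)]
                if len(q)>3: print(lo,len(q),np.round(np.median(q,0),1))
```

```text
13.6 [ 541.00181756 -313.31862008  139.23194297] [-179.40617349   42.94266389  147.27221749] [-0.01156438 -1.29373193 -5.37029829]
shift tool [32.3 -3.2 27.7] rotvec [-0.0104 -0.0359  0.0002]
scene minz [-2.9 -0.4 27.5 83.4 91.7]
120 67 [ 538.1 -301.   135.2]
180 111 [ 538.8 -300.5  197.8]
side minz [82.2 85.9 87.6 88.6 91.8]
120 38 [ 525.2 -301.3  128.5]
```

View pics/side5c.png

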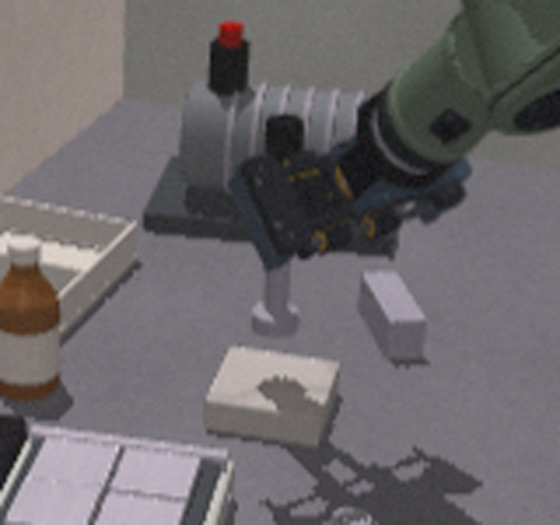

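The arm stalls near q5's lower limit when tilted at low height. I'll fit the kinematics from the poses I've logged and search for a feasible azimuth.

```bash
cat > kin.py <<'E'
from h import *
from scipy.optimize import least_squares
S=[([-65.546,18.312,89.639,0,72.044,-1.146],[248.453,-518.572,191.376],None),
([29.919,16.081,77.530,-.005,86.395,-52.14],[495.66,298.467,299.264],[-179.99,0,172.06]),
([-41.092,1.800,111.023,37.958,34.147,-146.507],[544.778,-295.723,285.677],[-179.44,43.2,170.015]),
([-27.23,.4335,112.552,-10.117,25.161,-76.812],[542.967,-296.565,281.367],[-179.366,42.369,147.349])]
def fk(q,p):
    q=np.radians(q);a1,d1,l2,l4,e,l6=p
    A=Ro.from_euler("ZY",[q[0],q[1]]);B=Ro.from_euler("ZY",[q[0],q[1]+q[2]])
    R=B*Ro.from_euler("ZYZ",[q[3],q[4],q[5]+np.pi/2])
    t=Ro.from_euler("Z",q[0]).apply([a1,0,d1])+A.apply([0,0,l2])+B.apply([e,0,l4])+R.apply([0,0,l6])
    return t,R
s=state();S.append((s["qpos"].tolist(),s["ee_pos"].tolist(),s["ee_rot"].tolist()))
par=least_squares(lambda p:np.concatenate([fk(q,p)[0]-t for q,t,_ in S]),[0,200,400,350,0,250]).x
LO=np.array([-177.97,-48.28,12.27,-77.06,2.81,-146.56]);HI=np.array([177.97,115.42,149.76,257.06,150.46,146.56])
def ik(t,R,q0):
    f=lambda q:np.concatenate([(fk(q,par)[0]-t)/10,(R.inv()*fk(q,par)[1]).as_rotvec()*20])
    r=least_squares(f,np.clip(q0,LO+.5,HI-.5),bounds=(LO,HI)); return r.x,np.linalg.norm(r.fun)
E
python3 - <<'E'
from kin import *
print(par.round(1),[np.round(fk(q,par)[0]-t,1).tolist() for q,t,_ in S],[np.round(fk(q,par)[1].as_euler("xyz",degrees=True)-r,1).tolist() for q,t,r in S if r])
print(S[-1][0])
rng=np.random.default_rng(0)
for yaw in range(-180,180,15):
    a=np.radians(yaw+180);t=np.array([525.5+11.4*np.cos(a),-307.5+11.4*np.sin(a),90]);R=Ro.from_euler("xyz",[180,45,yaw],degrees=True)
    best=min((ik(t,R,np.r_[-30+rng.normal(0,10),20+rng.normal(0,15),100+rng.normal(0,20),rng.uniform(-77,257),rng.uniform(5,120),rng.uniform(-140,140)]) for _ in range(8)),key=lambda v:v[1])
    print(yaw,round(best[1],2),best[0].round(0))
E
```

```text
[-14.8 139.7 613.2 426.8  31.7 371.1] [[-10.8, -4.0, -2.4], [6.1, -9.8, -0.1], [-4.7, -5.3, 1.6], [-5.3, -11.3, 1.5], [-6.0, -10.6, -0.6]] [[-0.0, -0.0, -0.0], [0.0, -0.0, 0.0], [0.0, 0.0, -0.0], [0.0, -0.0, 0.0]]
[-29.555586919033725, 10.981701568730434, 125.51689006521192, -76.99185915857646, 2.8534315114026154, -10.663334787330127]
-180 0.0 [-48.  19. 125.  87.  32. 145.]
-165 0.02 [-53.  23. 118.  70.  44. 147.]
-150 0.0 [-55.  27. 110.  58.  56. 145.]
-135 0.0 [-54.  31. 101.  49.  67. 142.]
-120 0.0 [-53.  36.  92.  42.  77. 138.]
-105 0.0 [-50.  40.  83.  35.  87. 133.]
-90 0.0 [-47.  44.  75.  29.  97. 127.]
-75 0.0 [-43.  47.  68.  23. 104. 120.]
-60 0.0 [-39.  49.  62.  16. 111. 111.]
-45 0.0 [-35.  51.  58.   8. 115. 101.]
-30 0.0 [-30.  52.  57.  -0. 116.  90.]
-15 0.0 [-26.  51.  59.  -8. 115.  79.]
0 0.0 [-22.  49.  62. -16. 111.  69.]
15 0.0 [-18.  47.  68. -23. 104.  60.]
30 0.0 [-14.  43.  75. -29.  96.  52.]
45 0.0 [-10.  40.  84. -36.  87.  46.]
60 0.0 [ -8.  35.  93. -42.  77.  41.]
75 0.0 [ -6.  31. 102. -50.  66.  38.]
90 0.0 [ -6.  27. 110. -59.  55.  35.]
105 0.0 [ -8.  23. 118. -71.  44.  33.]
120 1.08 [-13.  19. 122. -77.  31.  24.]
135 0.0 [-20.  17. 130. 243.  19.  46.]
150 0.0 [-31.  16. 131. 178.  12.  91.]
165 0.0 [-41.  17. 130. 115.  20. 135.]
```

```bash
sed -i 's/a1,d1,l2,l4,e,l6=p/a1,d1,l2,l4,e,l6,y1,y6,x6=p/; s/\[a1,0,d1\]/[a1,y1,d1]/; s/apply(\[0,0,l6\])/apply([x6,y6,l6])/; s/\[0,200,400,350,0,250\]/[0,200,400,350,0,250,0,0,0]/; s/^par=.*/S+=[]\n&/' kin.py
python3 - <<'E'
from kin import *
print(par.round(1),[np.round(fk(q,par)[0]-t,1).tolist() for q,t,_ in S])
q=np.array(S[-1][0]);print(state()["ee_pos"])
for z,yaw in((250,147),(300,147),(300,130),(300,115),(300,100),(300,85),(300,70),(200,70),(90,70)):
    a=np.radians(yaw+180);t=np.array([525.5+11.4*np.cos(a),-307.5+11.4*np.sin(a),z])
    q,e=ik(t,Ro.from_euler("xyz",[180,45,yaw],degrees=True),q);print(z,yaw,round(e,2),q.round(0))
E
```

```text
[  0.  140.3 591.8 417.   25.2 358.3  11.5   0.   -0. ] [[0.0, 0.0, -0.0], [-0.0, -0.0, -0.0], [-0.0, -0.0, 0.0], [0.0, 0.0, 0.0], [-0.0, 0.0, -0.0]]
[ 540.6940872  -313.3590228   139.13274014]
250 147 0.0 [-30.   2. 118.  -7.  15. -81.]
300 147 0.0 [-30.  -1. 113.  -5.  23. -84.]
300 130 0.0 [-20.   1. 111. -40.  34. -33.]
300 115 0.0 [-13.   5. 106. -48.  48. -11.]
300 100 0.0 [-10.  10. 100. -49.  62.   2.]
300 85 0.0 [ -8.  16.  92. -47.  75.  11.]
300 70 0.0 [ -9.  22.  84. -44.  87.  19.]
200 70 0.0 [ -9.  26.  92. -45.  78.  28.]
90 70 0.0 [ -9.  33.  99. -48.  69.  38.]
```

Emit:
move_arm:
  plan:
    - {"x":-10,"y":0,"z":-10,"rx":0,"ry":0,"rz":0}
    - {"x":-20,"y":0,"z":-20,"rx":0,"ry":0,"rz":0}
    - {"x":-25,"y":0,"z":-25,"rx":0,"ry":0,"rz":0}
    - {"x":-25,"y":0,"z":-25,"rx":0,"ry":0,"rz":0}
    - {"x":-25,"y":0,"z":-25,"rx":0,"ry":0,"rz":0}
    - {"x":-10,"y":0,"z":-10,"rx":0,"ry":0,"rz":0}
    - {"x":0,"y":0,"z":0,"rx":0,"ry":0,"rz":0}
    - {"x":0,"y":0,"z":0,"rx":0,"ry":0,"rz":0}

```text
time_s: 14.6
ee_pos: [540.5, -323.4, 243.2]
ee_rot: [-177.7, 43.3, 147.1]
force: [0.1, 0.4, -6.0]
gripper_width: 18.6
gripper_force: 40.0
```

Run:
```python
from h import *
s=state();print(s["time_s"],s["ee_pos"],s["ee_rot"],s["qpos"].round(0))
need([530,-318,300],[180,45,70])
```

```text
14.6 [ 540.47383936 -323.3957406   243.16498474] [-177.74707137   43.34493294  147.09281594] [-29.   3. 116. -16.  18. -72.]
shift tool [-30.5  -3.1 -49.3] rotvec [ 0.9014 -0.0054  0.9624]
```

Emit:
move_arm:
  plan:
    - {"x":-15,"y":-1,"z":-25,"rx":0,"ry":0,"rz":0}
    - {"x":-15,"y":-2,"z":-25,"rx":0,"ry":0,"rz":0}
    - {"x":0,"y":0,"z":0,"rx":0.04,"ry":0,"rz":0.043}
    - {"x":0,"y":0,"z":0,"rx":0.06,"ry":0,"rz":0.064}
    - {"x":0,"y":0,"z":0,"rx":0.06,"ry":0,"rz":0.064}
    - {"x":0,"y":0,"z":0,"rx":0.07,"ry":0,"rz":0.075}
    - {"x":0,"y":0,"z":0,"rx":0.08,"ry":0,"rz":0.085}
    - {"x":0,"y":0,"z":0,"rx":0.08,"ry":0,"rz":0.085}
    - {"x":0,"y":0,"z":0,"rx":0.08,"ry":0,"rz":0.085}
    - {"x":0,"y":0,"z":0,"rx":0.08,"ry":0,"rz":0.085}

```text
time_s: 15.6
ee_pos: [530.3, -316.2, 298.3]
ee_rot: [-178.6, 44.3, 101.0]
force: [-0.1, -0.3, -5.0]
gripper_width: 18.6
gripper_force: 40.0
```

Emit:
move_arm:
  plan:
    - {"x":0,"y":0,"z":0,"rx":0.08,"ry":0,"rz":0.085}
    - {"x":0,"y":0,"z":0,"rx":0.08,"ry":0,"rz":0.085}
    - {"x":0,"y":0,"z":0,"rx":0.08,"ry":0,"rz":0.085}
    - {"x":0,"y":0,"z":0,"rx":0.07,"ry":0,"rz":0.075}
    - {"x":0,"y":0,"z":0,"rx":0.04,"ry":0,"rz":0.043}
    - {"x":0,"y":0,"z":0,"rx":0,"ry":0,"rz":0}
    - {"x":0,"y":0,"z":0,"rx":0,"ry":0,"rz":0}

```text
time_s: 16.3
ee_pos: [530.7, -317.3, 299.2]
ee_rot: [-179.6, 44.7, 71.3]
force: [-0.2, -0.1, -6.0]
gripper_width: 18.6
gripper_force: 40.0
```

Run:
```python
from h import *
s=state();print(s["time_s"],s["ee_pos"],s["ee_rot"],s["qpos"].round(0),s["gripper_width"])
need(s["ee_pos"],[180,45,s["ee_rot"][2]])
```

```text
16.3 [ 530.68740028 -317.32220878  299.23451704] [-179.6167241    44.70868037   71.32680997] [ -8.  22.  83. -44.  87.  18.] 18.58609579545337
shift tool [0. 0. 0.] rotvec [-0.0067 -0.0051  0.    ]
```

```bash
cat >> h.py <<'E'
def tilt(base,seg=((0,14),(20,45),(105,135),(142,178))):
    # base: approx foot xyz ; deviation of mask centreline from projected vertical cylinder, mm per station
    for c in("scene","side"):
        f=grab_frame(c); K,d,R,t=cam(f)
        mm=[m for m in masks_of(c,"weight") if m["pixels"][tuple(np.clip(proj(f,[np.array(base)+[0,0,160]])[0][::-1].astype(int)+np.array([0,0]),0,[479,639]))] or abs(m["box"][0]-proj(f,[np.array(base)+[0,0,90]])[0][0])<25 and abs(m["box"][1]-proj(f,[np.array(base)+[0,0,90]])[0][1])<40]
        if not mm: print(c,"none"); continue
        v,u=np.nonzero(mm[0]["pixels"]); cen=[]
        a=proj(f,[base])[0];b=proj(f,[np.array(base)+[0,0,180]])[0];L=np.linalg.norm(b-a);e=(b-a)/L;n=np.array([-e[1],e[0]])
        X=np.c_[u,v]-a;al=X@e*180/L;la=X@n*180/L
        C=-R.T@t; w=np.cross(np.array(base)-C,[0,0,1]);w/=np.linalg.norm(w)
        print(c,round(mm[0]["p"],2),"along",np.percentile(al,[1,99]).round(1),"lateral dir sign test",np.round(w,2),np.sign((proj(f,[np.array(base)+w])[0]-a)@n))
        for lo,hi in seg:
            q=la[(al>lo)&(al<hi)]
            if len(q)>5: print("  ",lo,hi,len(q),"mid",round((np.percentile(q,3)+np.percentile(q,97))/2,1),"w",round(np.ptp(q),1))
E
python3 - <<'E'
from h import *
s=state();a=np.radians(s["ee_rot"][2]+180);p=s["ee_pos"]-[11.4*np.cos(a),11.4*np.sin(a),60]
print(p);tilt(p)
E
```

```text
[ 534.33733525 -306.52230254  239.23451704]
scene 0.87 along [-13.2 191. ] lateral dir sign test [-0.81  0.58  0.  ] 1.0
   0 14 114 mid 1.0 w 46.4
   20 45 7 mid -1.3 w 36.6
   105 135 39 mid -3.3 w 32.2
   142 178 232 mid -2.7 w 40.2
side 0.7 along [ -3.4 186.8] lateral dir sign test [-0.96 -0.3   0.  ] 1.0
   0 14 72 mid 2.7 w 37.1
   20 45 80 mid 1.7 w 23.9
   142 178 86 mid 2.7 w 32.5
```

Emit:
move_arm:
  plan:
    - {"x":10,"y":-2,"z":10,"rx":-0.006,"ry":-0.01,"rz":0}
    - {"x":20,"y":-3,"z":20,"rx":0,"ry":-0.01,"rz":0}
    - {"x":25,"y":-3,"z":25,"rx":0,"ry":0,"rz":0}
    - {"x":25,"y":0,"z":25,"rx":0,"ry":0,"rz":0}
    - {"x":25,"y":0,"z":25,"rx":0,"ry":0,"rz":0}
    - {"x":20,"y":0,"z":20,"rx":0,"ry":0,"rz":0}
    - {"x":8,"y":0,"z":8,"rx":0,"ry":0,"rz":0}
    - {"x":0,"y":0,"z":0,"rx":0,"ry":0,"rz":0}
    - {"x":0,"y":0,"z":0,"rx":0,"ry":0,"rz":0}

```text
time_s: 17.4
ee_pos: [523.3, -317.8, 114.7]
ee_rot: [179.6, 46.0, 71.0]
force: [-1.2, -0.0, -5.9]
gripper_width: 18.8
gripper_force: 40.0
```

Run:
```python
from h import *
s=state();print(s["time_s"],s["ee_pos"],s["ee_rot"],s["force"])
a=np.radians(s["ee_rot"][2]+180);p=s["ee_pos"]-[11.4*np.cos(a),11.4*np.sin(a),60]
need([525.5+11.4*np.cos(a),-307.5+11.4*np.sin(a),93],s["ee_rot"])
print(p);tilt(p)
```

```text
17.4 [ 523.30211353 -317.80281376  114.74663886] [179.64622131  45.95209347  70.99830984] [-1.17436151 -0.0318484  -5.85685617]
shift tool [15.  -1.4 15.8] rotvec [0. 0. 0.]
[ 527.01390845 -307.02401149   54.74663886]
scene 0.68 along [-16.1 193. ] lateral dir sign test [-0.81  0.59  0.  ] 1.0
   105 135 65 mid 2.7 w 39.9
   142 178 156 mid 1.2 w 47.3
side 0.9 along [ -6.4 180.9] lateral dir sign test [-0.96 -0.29  0.  ] 1.0
   0 14 64 mid 2.0 w 41.5
   20 45 65 mid 1.8 w 31.4
   142 178 107 mid 2.4 w 31.9
```

Emit:
move_arm:
  plan:
    - {"x":6,"y":-1,"z":6,"rx":0,"ry":0,"rz":0}
    - {"x":5,"y":0,"z":5,"rx":0,"ry":0,"rz":0}
    - {"x":2.5,"y":0,"z":2.5,"rx":0,"ry":0,"rz":0}
    - {"x":0,"y":0,"z":0,"rx":0,"ry":0,"rz":0}

```text
time_s: 18.0
ee_pos: [520.8, -317.3, 93.0]
ee_rot: [-180.0, 45.9, 71.2]
force: [-0.0, -0.0, -5.4]
gripper_width: 18.4
gripper_force: 40.0
```

Emit:
move_arm:
  plan:
    - {"x":0.7,"y":0,"z":0.7,"rx":0,"ry":0,"rz":0}
    - {"x":0.7,"y":0,"z":0.7,"rx":0,"ry":0,"rz":0}
    - {"x":0,"y":0,"z":0,"rx":0,"ry":0,"rz":0}

```text
time_s: 18.3
ee_pos: [521.3, -317.5, 92.1]
ee_rot: [179.9, 45.9, 71.1]
force: [0.7, -0.4, -5.8]
gripper_width: 18.4
gripper_force: 40.0
```

Emit:
move_arm:
  plan:
    - {"x":0.7,"y":0,"z":0.7,"rx":0,"ry":0,"rz":0}
    - {"x":0.7,"y":0,"z":0.7,"rx":0,"ry":0,"rz":0}
    - {"x":0,"y":0,"z":0,"rx":0,"ry":0,"rz":0}

```text
time_s: 18.6
ee_pos: [521.2, -317.5, 90.0]
ee_rot: [179.9, 45.9, 71.1]
force: [0.1, 0.4, -5.1]
gripper_width: 18.5
gripper_force: 40.0
```

Emit:
move_arm:
  plan:
    - {"x":0.7,"y":0,"z":0.7,"rx":0,"ry":0,"rz":0}
    - {"x":0,"y":0,"z":0,"rx":0,"ry":0,"rz":0}

```text
time_s: 18.8
ee_pos: [521.2, -317.9, 89.9]
ee_rot: [179.8, 46.0, 71.1]
force: [-0.9, -0.7, -1.1]
gripper_width: 18.3
gripper_force: 40.0
```

Emit:
move_arm:
  plan:
    - {"x":0.7,"y":0,"z":0.7,"rx":0,"ry":0,"rz":0}
    - {"x":0,"y":0,"z":0,"rx":0,"ry":0,"rz":0}

```text
time_s: 19.0
ee_pos: [521.2, -318.4, 89.7]
ee_rot: [179.8, 46.1, 71.1]
force: [-0.7, -1.1, 4.7]
gripper_width: 18.4
gripper_force: 40.0
```

Emit:
move_arm:
  plan:
    - {"x":0,"y":0,"z":0,"rx":0,"ry":0,"rz":0}
    - {"x":0,"y":0,"z":0,"rx":0,"ry":0,"rz":0}
  squeeze: 5

```text
time_s: 19.2
ee_pos: [521.3, -318.3, 89.5]
ee_rot: [179.8, 46.1, 71.1]
force: [-1.4, -1.1, 5.9]
gripper_width: 19.4
gripper_force: 5.0
```

Run:
```python
from h import *
s=state();print(s["ee_pos"],s["force"],s["gripper_force"])
a=np.radians(s["ee_rot"][2]+180);p=s["ee_pos"]-[11.4*np.cos(a),11.4*np.sin(a),0];p[2]=30
print(p);tilt(p)
```

```text
[ 521.30737706 -318.26950013   89.54704237] [-1.36413771 -1.11282353  5.91187127] 4.996269643306732
[ 525.00807308 -307.48688222   30.        ]
scene 0.56 along [114.3 190.9] lateral dir sign test [-0.81  0.59  0.  ] 1.0
   105 135 54 mid 0.2 w 32.3
   142 178 131 mid 0.7 w 43.1
side 0.84 along [ -8.5 182.5] lateral dir sign test [-0.96 -0.29  0.  ] 1.0
   0 14 59 mid 2.0 w 41.8
   20 45 59 mid 2.2 w 32.0
   142 178 108 mid 1.9 w 32.6
```

Upright on the block. I'll release and back off along the tool.

Emit:
move_arm:
  plan:
    - {"x":0,"y":0,"z":0,"rx":0,"ry":0,"rz":0}
    - {"x":0,"y":0,"z":0,"rx":0,"ry":0,"rz":0}
    - {"x":0,"y":0,"z":0,"rx":0,"ry":0,"rz":0}
    - {"x":0,"y":0,"z":0,"rx":0,"ry":0,"rz":0}
    - {"x":0,"y":0,"z":0,"rx":0,"ry":0,"rz":0}
  grip: 0.65

```text
time_s: 19.9
ee_pos: [521.3, -317.4, 87.8]
ee_rot: [179.9, 45.9, 71.1]
force: [-0.5, -0.5, -0.1]
gripper_width: 56.6
gripper_force: 0.0
```

Run:
```python
from h import *
s=state();print(s["ee_pos"],s["force"],s["gripper_force"],s["gripper_width"])
tilt([525,-307.5,30])
```

```text
[ 521.30311759 -317.39726397   87.84301397] [-0.48719591 -0.46566287 -0.13621837] 0.0 56.61928399127354
scene 0.79 along [-16.  193.9] lateral dir sign test [-0.81  0.59  0.  ] 1.0
   20 45 36 mid -1.6 w 18.8
   105 135 75 mid 0.7 w 33.8
   142 178 138 mid 1.0 w 46.2
side 0.59 along [ -5.9 182.8] lateral dir sign test [-0.96 -0.29  0.  ] 1.0
   0 14 60 mid 1.8 w 42.1
   20 45 55 mid 2.2 w 32.0
   142 178 120 mid 2.6 w 33.7
```

Emit:
move_arm:
  plan:
    - {"x":0,"y":0,"z":-10,"rx":0,"ry":0,"rz":0}
    - {"x":0,"y":0,"z":-20,"rx":0,"ry":0,"rz":0}
    - {"x":0,"y":0,"z":-30,"rx":0,"ry":0,"rz":0}
    - {"x":0,"y":0,"z":-35,"rx":0,"ry":0,"rz":0}
    - {"x":0,"y":0,"z":-35,"rx":0,"ry":0,"rz":0}
    - {"x":-30,"y":0,"z":-30,"rx":0,"ry":0.05,"rz":0}
    - {"x":-30,"y":0,"z":-30,"rx":0,"ry":0.1,"rz":0}
    - {"x":0,"y":0,"z":0,"rx":0,"ry":0.15,"rz":0}
    - {"x":0,"y":0,"z":0,"rx":0,"ry":0.15,"rz":0}
    - {"x":0,"y":0,"z":0,"rx":0,"ry":0.15,"rz":0}

```text
time_s: 21.1
ee_pos: [551.8, -228.6, 265.9]
ee_rot: [179.6, 11.2, 71.3]
force: [-0.4, -0.7, -1.0]
gripper_width: 59.6
gripper_force: 0.0
```

Emit:
move_arm:
  plan:
    - {"x":0,"y":0,"z":0,"rx":0,"ry":0.15,"rz":0}
    - {"x":0,"y":0,"z":0,"rx":0,"ry":0.05,"rz":0}
    - {"x":0,"y":0,"z":0,"rx":0,"ry":0,"rz":0}

```text
time_s: 21.4
ee_pos: [550.0, -231.5, 264.2]
ee_rot: [179.9, 0.1, 71.0]
force: [0.5, 0.4, 0.0]
gripper_width: 59.3
gripper_force: 0.0
```

Run:
```python
from h import *
s=state();print(s["time_s"],s["ee_pos"],s["ee_rot"],s["qpos"].round(0))
need([525.5,-307.5,240],[180,0,s["ee_rot"][2]])
tilt([525,-307.5,30])
f=grab_frame("scene")
for c in ("scene","side"):
    f=grab_frame(c)
    for m in masks_of(c,"weight"):
        P=cloud(f,m["pixels"]); P=P[(P[:,1]<-200)&(P[:,2]>206)]
        if len(P): print(c,"top",np.median(P,0).round(1),((P.max(0)+P.min(0))/2).round(1),len(P))
f=grab_frame("wrist");print([ (round(m["p"],2),m["point"],onz(f,[m["point"]],190).round(1).tolist()) for m in landmark_of("wrist","head")])
```

```text
21.4 [ 550.0216815  -231.45703206  264.20495694] [1.79858847e+02 1.00416547e-01 7.10257758e+01] [-24.  18.  79.  -0.  82.  -5.]
shift tool [-79.8   1.5  24.3] rotvec [0.0025 0.0018 0.    ]
scene 0.69 along [-16.1 185.6] lateral dir sign test [-0.81  0.59  0.  ] 1.0
   0 14 61 mid -1.0 w 49.3
   20 45 69 mid -2.1 w 41.5
   105 135 74 mid 0.1 w 33.8
   142 178 83 mid 2.2 w 44.2
side 0.73 along [ -5.2 179.5] lateral dir sign test [-0.96 -0.29  0.  ] 1.0
   0 14 53 mid 2.0 w 36.0
   20 45 52 mid 2.0 w 25.7
   105 135 62 mid 2.1 w 21.7
   142 178 102 mid 2.9 w 30.5
scene top [ 519.9 -300.4  210. ] [ 549.9 -270.1  245.2] 49
side top [ 521.9 -304.9  208.1] [ 521.2 -306.5  208.2] 43
[(0.76, [309.0, 335.8], [[521.2, -307.3, 190.0]]), (0.66, [313.5, 255.7], [[545.9, -245.5, 190.0]])]
```

Emit:
move_arm:
  plan:
    - {"x":-20,"y":-1,"z":0,"rx":0.002,"ry":0.002,"rz":0}
    - {"x":-40,"y":0,"z":0,"rx":0,"ry":0,"rz":0}
    - {"x":-21,"y":0,"z":0,"rx":0,"ry":0,"rz":0}
    - {"x":0,"y":0,"z":10,"rx":0,"ry":0,"rz":0}
    - {"x":0,"y":0,"z":10,"rx":0,"ry":0,"rz":0}
    - {"x":0,"y":0,"z":10,"rx":0,"ry":0,"rz":0}
    - {"x":0,"y":0,"z":0,"rx":0,"ry":0,"rz":0}
  grip: 0.85

```text
time_s: 22.65
ee_pos: [523.1, -304.4, 231.0]
ee_rot: [-179.7, -0.1, 71.3]
force: [-0.5, -0.6, -0.3]
gripper_width: 77.6
gripper_force: 0.0
```

Run:
```python
from h import *
s=state();print(s["time_s"],s["ee_pos"],s["ee_rot"])
f=grab_frame("wrist");save(f,"w6.png")
```

```text
22.65 [ 523.122076   -304.43264595  231.02169429] [-1.79730037e+02 -9.18385576e-02  7.12809438e+01]
```

View pics/w6.png

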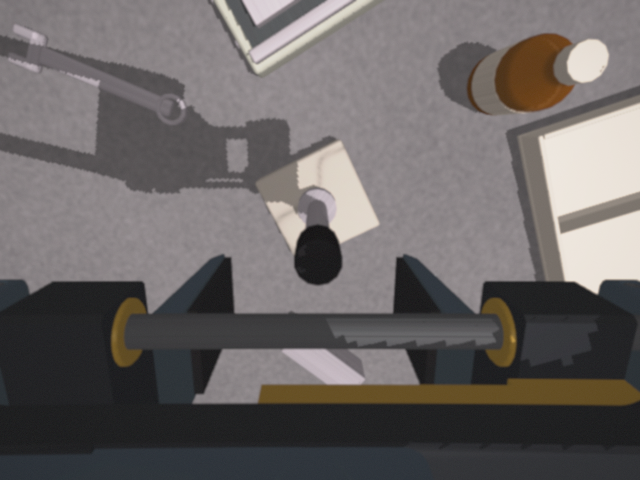

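The head is centred at (318,258), with finger midline at about column 314. I'll compute its exact position.

Run:
```python
from h import *
f=grab_frame("wrist");im=f["img"].astype(int)
roi=np.zeros((480,640),bool);roi[222:292,285:352]=True
m=roi&(im.max(2)<60)
n,l,st,ce=cv2.connectedComponentsWithStats(m.astype(np.uint8));i=1+st[1:,4].argmax();m=l==i;print(st[i],ce[i])
P=cloud(f,m); t=P[P[:,2]>np.percentile(P[:,2],95)-4]; print(np.percentile(P[:,2],[5,50,95]).round(1),((t.max(0)+t.min(0))/2).round(1),np.ptp(t,axis=0).round(1),t.mean(0).round(1))
c=((t.max(0)+t.min(0))/2); need([c[0],c[1],172],[180,0,71.3])
```

```text
[ 294  224   46   60 2171] [316.5720866  254.22339936]
[185.1 211.  212.2] [ 524.8 -308.3  210.7] [28.  28.2  4.9] [ 524.8 -307.8  211.2]
shift tool [-2.7  1.9 60.9] rotvec [-0.0013 -0.0007 -0.0004]
```

Emit:
move_arm:
  plan:
    - {"x":-3,"y":2,"z":10,"rx":0,"ry":0,"rz":0}
    - {"x":0,"y":0,"z":20,"rx":0,"ry":0,"rz":0}
    - {"x":0,"y":0,"z":18,"rx":0,"ry":0,"rz":0}
    - {"x":0,"y":0,"z":10,"rx":0,"ry":0,"rz":0}
    - {"x":0,"y":0,"z":0,"rx":0,"ry":0,"rz":0}
    - {"x":0,"y":0,"z":0,"rx":0,"ry":0,"rz":0}

```text
time_s: 23.35
ee_pos: [525.1, -309.7, 175.8]
ee_rot: [180.0, -0.0, 71.2]
force: [0.4, 0.2, 0.6]
gripper_width: 77.5
gripper_force: 0.0
```

Emit:
move_arm:
  plan:
    - {"x":0,"y":0,"z":0,"rx":0,"ry":0,"rz":0}
    - {"x":0,"y":0,"z":0,"rx":0,"ry":0,"rz":0}
    - {"x":0,"y":0,"z":0,"rx":0,"ry":0,"rz":0}
    - {"x":0,"y":0,"z":0,"rx":0,"ry":0,"rz":0}
    - {"x":0,"y":0,"z":0,"rx":0,"ry":0,"rz":0}
    - {"x":0,"y":0,"z":0,"rx":0,"ry":0,"rz":0}
  grip: 0
  squeeze: 10

```text
time_s: 23.95
ee_pos: [524.7, -309.5, 175.4]
ee_rot: [-180.0, -0.0, 71.2]
force: [0.4, -0.2, 0.8]
gripper_width: 32.4
gripper_force: 0.0
```

Emit:
move_arm:
  plan:
    - {"x":0,"y":0,"z":0,"rx":0,"ry":0,"rz":0}
    - {"x":0,"y":0,"z":0,"rx":0,"ry":0,"rz":0}
  squeeze: 35

```text
time_s: 24.15
ee_pos: [524.6, -309.5, 175.3]
ee_rot: [-180.0, -0.0, 71.2]
force: [-1.2, -0.1, 0.3]
gripper_width: 28.8
gripper_force: 35.0
```

Emit:
move_arm:
  plan:
    - {"x":0,"y":0,"z":-5,"rx":0,"ry":0,"rz":0}
    - {"x":0,"y":0,"z":-15,"rx":0,"ry":0,"rz":0}
    - {"x":0,"y":0,"z":-25,"rx":0,"ry":0,"rz":0}
    - {"x":0,"y":0,"z":-15,"rx":0,"ry":0,"rz":0}
    - {"x":0,"y":0,"z":0,"rx":0,"ry":0,"rz":0}
    - {"x":0,"y":0,"z":0,"rx":0,"ry":0,"rz":0}

```text
time_s: 24.75
ee_pos: [524.1, -309.2, 234.1]
ee_rot: [-179.8, -0.0, 71.2]
force: [0.3, 1.4, -6.2]
gripper_width: 29.0
gripper_force: 35.0
```

```bash
cat > bed.py <<'E'
from h import *
from scipy.optimize import differential_evolution
g=np.linspace(-26,26,9);ti=np.array([[i*32,j*64] for i in(-1,1) for j in(1,0,-1)],float)  # spot0..5
IN=np.vstack([np.stack(np.meshgrid(g,g),-1).reshape(-1,2)+t for t in ti])
l=np.linspace(-92,92,60);k=np.linspace(-60,60,40)
GA=np.vstack([np.c_[0*l,l]]+[np.c_[k,0*k+y] for y in(-32,32)])
OUT=np.vstack([np.c_[0*l+x,l] for x in(-65.5,65.5)]+[np.c_[k,0*k+y] for y in(-97.5,97.5)])
def pts(p,Q):
    c,s=np.cos(p[2]),np.sin(p[2]); return np.c_[Q@[c,-s]+p[0],Q@[s,c]+p[1],np.full(len(Q),52.)]
def fit(f):
    im=cv2.GaussianBlur(cv2.cvtColor(f["img"],cv2.COLOR_RGB2GRAY),(0,0),.5).astype(np.float32)
    def smp(p,Q):
        uv=proj(f,pts(p,Q)).astype(np.float32); return cv2.remap(im,uv[:,:1],uv[:,1:],cv2.INTER_LINEAR).ravel()
    cost=lambda p:-smp(p,IN).mean()+smp(p,GA).mean()+.7*smp(p,OUT).mean()+smp(p,IN).std()
    return differential_evolution(cost,[(545,600),(-60,0),(.1,.35)],seed=1,maxiter=80,popsize=12)
if __name__=="__main__":
    for c in("scene","side"):
        f=grab_frame(c);r=fit(f);print(c,r.x[:2].round(1),np.degrees(r.x[2]).round(2),round(r.fun,1))
        P=cloud(f,np.ones((480,640),bool));p=r.x;R=np.array([[np.cos(p[2]),np.sin(p[2])],[-np.sin(p[2]),np.cos(p[2])]])
        L=(P[:,:2]-p[:2])@R.T
        print("  tile z",[ (lambda q:(round(np.median(q),2),len(q)))(P[(abs(L-t)<24).all(1)&(P[:,2]>40)&(P[:,2]<65)][:,2]) for t in ti])
E
python3 bed.py; python3 -c "
from h import *
s=state();print(s['time_s'],s['ee_pos'],s['ee_rot'],s['force'])"
```

```text
scene [569.8 -29.6] 11.26 14.5
  tile z [(np.float64(52.69), 361), (np.float64(52.82), 350), (np.float64(52.37), 339), (np.float64(52.53), 396), (np.float64(55.63), 386), (np.float64(52.59), 377)]
side [567.1 -30.9] 11.26 29.4
  tile z [(np.float64(52.12), 224), (np.float64(52.18), 200), (np.float64(52.54), 182), (np.float64(52.35), 225), (np.float64(55.25), 194), (np.float64(52.57), 166)]
24.85 [ 523.80112396 -308.93709049  233.3722417 ] [-1.79756966e+02 -7.38662404e-02  7.12079991e+01] [ 0.88897606  0.59376614 -6.32277977]
```

Depth in both cameras points to spot4 (55.4 against about 52.5). I'll check by touch, starting with spot2.

Emit:
move_arm:
  plan:
    - {"x":10,"y":-2,"z":0,"rx":0,"ry":0,"rz":0}
    - {"x":25,"y":-5,"z":0,"rx":0,"ry":0,"rz":0}
    - {"x":33,"y":-7,"z":0,"rx":0,"ry":0,"rz":0}
    - {"x":35,"y":-8,"z":0,"rx":0,"ry":0,"rz":0}
    - {"x":35,"y":-7,"z":0,"rx":0,"ry":0,"rz":0}
    - {"x":33,"y":-7,"z":0,"rx":0,"ry":0,"rz":0}
    - {"x":25,"y":-5,"z":0,"rx":0,"ry":0,"rz":0}
    - {"x":10,"y":-2,"z":5,"rx":0,"ry":0,"rz":0}
    - {"x":0,"y":0,"z":12,"rx":0,"ry":0,"rz":0}
    - {"x":0,"y":0,"z":12,"rx":0,"ry":0,"rz":0}

```text
time_s: 25.85
ee_pos: [549.8, -101.4, 205.0]
ee_rot: [-179.9, 0.1, 71.2]
force: [-0.9, -0.6, -6.8]
gripper_width: 28.7
gripper_force: 35.0
```

Emit:
move_arm:
  plan:
    - {"x":0,"y":0,"z":0,"rx":0,"ry":0,"rz":0}
    - {"x":0,"y":0,"z":0,"rx":0,"ry":0,"rz":0}

```text
time_s: 26.05
ee_pos: [549.9, -101.6, 205.5]
ee_rot: [-179.9, -0.0, 71.1]
force: [-0.2, -0.2, -5.1]
gripper_width: 29.1
gripper_force: 35.0
```

Lowering: proud contact is expected near z = 200.3, ordinary near 197.3.

Emit:
move_arm:
  plan:
    - {"x":0,"y":0,"z":2,"rx":0,"ry":0,"rz":0}
    - {"x":0,"y":0,"z":2,"rx":0,"ry":0,"rz":0}
    - {"x":0,"y":0,"z":1,"rx":0,"ry":0,"rz":0}
    - {"x":0,"y":0,"z":0,"rx":0,"ry":0,"rz":0}

```text
time_s: 26.45
ee_pos: [550.3, -100.8, 201.4]
ee_rot: [-180.0, -0.0, 71.2]
force: [0.1, -0.3, -6.1]
gripper_width: 28.6
gripper_force: 35.0
```

Emit:
move_arm:
  plan:
    - {"x":0,"y":0,"z":1,"rx":0,"ry":0,"rz":0}
    - {"x":0,"y":0,"z":1,"rx":0,"ry":0,"rz":0}
    - {"x":0,"y":0,"z":0,"rx":0,"ry":0,"rz":0}

```text
time_s: 26.75
ee_pos: [550.3, -100.6, 199.3]
ee_rot: [-180.0, -0.0, 71.2]
force: [0.8, 0.1, -5.9]
gripper_width: 29.2
gripper_force: 35.0
```

Emit:
move_arm:
  plan:
    - {"x":0,"y":0,"z":1,"rx":0,"ry":0,"rz":0}
    - {"x":0,"y":0,"z":0,"rx":0,"ry":0,"rz":0}

```text
time_s: 26.95
ee_pos: [550.3, -100.6, 198.3]
ee_rot: [-180.0, -0.0, 71.2]
force: [0.6, -1.1, -6.2]
gripper_width: 28.7
gripper_force: 35.0
```

Emit:
move_arm:
  plan:
    - {"x":0,"y":0,"z":1,"rx":0,"ry":0,"rz":0}
    - {"x":0,"y":0,"z":0,"rx":0,"ry":0,"rz":0}

```text
time_s: 27.15
ee_pos: [550.4, -100.7, 197.4]
ee_rot: [-180.0, -0.0, 71.2]
force: [-0.3, -0.8, -5.3]
gripper_width: 29.4
gripper_force: 35.0
```

Emit:
move_arm:
  plan:
    - {"x":0,"y":0,"z":1,"rx":0,"ry":0,"rz":0}
    - {"x":0,"y":0,"z":0,"rx":0,"ry":0,"rz":0}

```text
time_s: 27.35
ee_pos: [550.7, -100.7, 197.4]
ee_rot: [179.9, -0.0, 71.2]
force: [-0.2, 0.3, 1.2]
gripper_width: 28.9
gripper_force: 35.0
```

Emit:
move_arm:
  plan:
    - {"x":0,"y":0,"z":0.5,"rx":0,"ry":0,"rz":0}
    - {"x":0,"y":0,"z":0,"rx":0,"ry":0,"rz":0}

```text
time_s: 27.55
ee_pos: [550.8, -100.7, 197.3]
ee_rot: [179.9, -0.0, 71.2]
force: [-1.6, 0.1, 6.3]
gripper_width: 28.8
gripper_force: 35.0
```

spot2 is ordinary: contact at z ≈ 197.4. Next, spot1.

Emit:
move_arm:
  plan:
    - {"x":0,"y":0,"z":-4,"rx":0,"ry":0,"rz":0}
    - {"x":0,"y":0,"z":-6,"rx":0,"ry":0,"rz":0}
    - {"x":14,"y":-8,"z":0,"rx":0,"ry":0,"rz":0}
    - {"x":25,"y":-15,"z":0,"rx":0,"ry":0,"rz":0}
    - {"x":16,"y":-10,"z":0,"rx":0,"ry":0,"rz":0}
    - {"x":0,"y":0,"z":3,"rx":0,"ry":0,"rz":0}
    - {"x":0,"y":0,"z":2,"rx":0,"ry":0,"rz":0}
    - {"x":0,"y":0,"z":0,"rx":0,"ry":0,"rz":0}

```text
time_s: 28.35
ee_pos: [536.4, -38.1, 200.2]
ee_rot: [-179.9, 0.0, 71.2]
force: [-0.4, 0.5, -5.1]
gripper_width: 29.1
gripper_force: 35.0
```

Emit:
move_arm:
  plan:
    - {"x":0,"y":0,"z":1,"rx":0,"ry":0,"rz":0}
    - {"x":0,"y":0,"z":1,"rx":0,"ry":0,"rz":0}
    - {"x":0,"y":0,"z":1,"rx":0,"ry":0,"rz":0}
    - {"x":0,"y":0,"z":0,"rx":0,"ry":0,"rz":0}

```text
time_s: 28.75
ee_pos: [536.8, -38.1, 197.7]
ee_rot: [-180.0, -0.0, 71.2]
force: [0.2, 0.3, -6.0]
gripper_width: 28.9
gripper_force: 35.0
```

Emit:
move_arm:
  plan:
    - {"x":0,"y":0,"z":1,"rx":0,"ry":0,"rz":0}
    - {"x":0,"y":0,"z":0.5,"rx":0,"ry":0,"rz":0}
    - {"x":0,"y":0,"z":0,"rx":0,"ry":0,"rz":0}

```text
time_s: 29.05
ee_pos: [537.2, -38.0, 197.4]
ee_rot: [179.9, -0.0, 71.2]
force: [-0.8, -0.4, 0.5]
gripper_width: 28.7
gripper_force: 35.0
```

spot1 is ordinary too (197.4). Now spot4.

Emit:
move_arm:
  plan:
    - {"x":0,"y":0,"z":-4,"rx":0,"ry":0,"rz":0}
    - {"x":0,"y":0,"z":-7,"rx":0,"ry":0,"rz":0}
    - {"x":8,"y":14,"z":0,"rx":0,"ry":0,"rz":0}
    - {"x":15,"y":25,"z":0,"rx":0,"ry":0,"rz":0}
    - {"x":9,"y":16,"z":0,"rx":0,"ry":0,"rz":0}
    - {"x":0,"y":0,"z":2,"rx":0,"ry":0,"rz":0}
    - {"x":0,"y":0,"z":2,"rx":0,"ry":0,"rz":0}
    - {"x":0,"y":0,"z":0,"rx":0,"ry":0,"rz":0}
    - {"x":0,"y":0,"z":0,"rx":0,"ry":0,"rz":0}

```text
time_s: 29.95
ee_pos: [598.5, -25.3, 203.5]
ee_rot: [-179.9, -0.0, 71.2]
force: [0.2, 0.4, -5.3]
gripper_width: 28.9
gripper_force: 35.0
```

Emit:
move_arm:
  plan:
    - {"x":0,"y":0,"z":1,"rx":0,"ry":0,"rz":0}
    - {"x":0,"y":0,"z":0,"rx":0,"ry":0,"rz":0}

```text
time_s: 30.15
ee_pos: [598.9, -25.5, 202.6]
ee_rot: [-180.0, -0.0, 71.2]
force: [0.5, -0.3, -4.9]
gripper_width: 28.7
gripper_force: 35.0
```

Emit:
move_arm:
  plan:
    - {"x":0,"y":0,"z":1,"rx":0,"ry":0,"rz":0}
    - {"x":0,"y":0,"z":0,"rx":0,"ry":0,"rz":0}

```text
time_s: 30.35
ee_pos: [599.0, -25.4, 201.4]
ee_rot: [-180.0, -0.0, 71.2]
force: [0.1, -0.1, -5.5]
gripper_width: 28.9
gripper_force: 35.0
```

Emit:
move_arm:
  plan:
    - {"x":0,"y":1,"z":1,"rx":0,"ry":0,"rz":0}
    - {"x":0,"y":0,"z":0,"rx":0,"ry":0,"rz":0}

```text
time_s: 30.55
ee_pos: [600.3, -25.7, 200.4]
ee_rot: [-180.0, -0.0, 71.2]
force: [-0.3, 0.0, -6.5]
gripper_width: 28.8
gripper_force: 35.0
```

Emit:
move_arm:
  plan:
    - {"x":0,"y":0,"z":1,"rx":0,"ry":0,"rz":0}
    - {"x":0,"y":0,"z":0,"rx":0,"ry":0,"rz":0}

```text
time_s: 30.75
ee_pos: [600.5, -25.6, 200.4]
ee_rot: [179.9, -0.1, 71.2]
force: [-0.6, 0.4, 0.2]
gripper_width: 28.8
gripper_force: 35.0
```

Run:
```python
from h import *
s=state();print(s["time_s"],s["ee_pos"],s["force"]);tilt(s["ee_pos"]+[0,1.4,-145.3])
```

```text
30.75 [600.49566559 -25.63197408 200.36488486] [-0.64346088  0.36156204  0.16602173]
scene 0.81 along [-24.  190.6] lateral dir sign test [-0.67  0.74  0.  ] 1.0
   0 14 63 mid -1.0 w 70.5
   20 45 83 mid -0.5 w 65.6
   105 135 84 mid -0.9 w 51.2
   142 178 99 mid 5.3 w 43.3
side 0.85 along [ -7.8 182.2] lateral dir sign test [-0.9  -0.44  0.  ] 1.0
   0 14 75 mid 2.4 w 39.9
   20 45 81 mid 2.5 w 34.2
   105 135 101 mid 3.0 w 25.7
   142 178 110 mid 1.4 w 34.0
```

Contact at 200.4, 3 mm higher than the others, so spot4 is the lifted tile. I'll release and rise straight up.

Emit:
move_arm:
  plan:
    - {"x":0,"y":0,"z":0,"rx":0,"ry":0,"rz":0}
    - {"x":0,"y":0,"z":0,"rx":0,"ry":0,"rz":0}
  squeeze: 5

```text
time_s: 31.15
ee_pos: [600.6, -25.7, 200.3]
ee_rot: [179.9, -0.0, 71.2]
force: [-1.5, 0.4, 3.8]
gripper_width: 29.7
gripper_force: 5.0
```

Emit:
move_arm:
  plan:
    - {"x":0,"y":0,"z":0,"rx":0,"ry":0,"rz":0}
    - {"x":0,"y":0,"z":0,"rx":0,"ry":0,"rz":0}
    - {"x":0,"y":0,"z":0,"rx":0,"ry":0,"rz":0}
    - {"x":0,"y":0,"z":0,"rx":0,"ry":0,"rz":0}
    - {"x":0,"y":0,"z":0,"rx":0,"ry":0,"rz":0}
  grip: 0.7

```text
time_s: 31.65
ee_pos: [600.1, -25.7, 199.3]
ee_rot: [-180.0, -0.0, 71.2]
force: [-0.4, 0.1, 0.5]
gripper_width: 63.2
gripper_force: 0.0
```

Emit:
move_arm:
  plan:
    - {"x":0,"y":0,"z":-10,"rx":0,"ry":0,"rz":0}
    - {"x":0,"y":0,"z":-20,"rx":0,"ry":0,"rz":0}
    - {"x":0,"y":0,"z":-35,"rx":0,"ry":0,"rz":0}
    - {"x":0,"y":0,"z":-40,"rx":0,"ry":0,"rz":0}
    - {"x":0,"y":0,"z":-20,"rx":0,"ry":0,"rz":0}
    - {"x":0,"y":0,"z":0,"rx":0,"ry":0,"rz":0}
    - {"x":0,"y":0,"z":0,"rx":0,"ry":0,"rz":0}

```text
time_s: 32.35
ee_pos: [600.0, -25.7, 324.4]
ee_rot: [-180.0, -0.0, 71.2]
force: [-1.0, 0.2, -0.1]
gripper_width: 64.3
gripper_force: 0.0
```

Run:
```python
from h import *
s=state();print(s["time_s"],s["ee_pos"],s["gripper_width"],s["force"]);tilt([600.5,-24.2,55])
for c in("scene","side"):
    f=grab_frame(c)
    if c=="scene":save(f,"fin.png",(180,150,340,310),3.5)
    P=cloud(f,np.ones((480,640),bool));q=P[(abs(P[:,0]-600)<40)&(abs(P[:,1]+25)<40)&(P[:,2]>220)&(P[:,2]<245)]
    print(c,len(q),((q.max(0)+q.min(0))/2).round(1) if len(q) else "")
```

```text
32.35 [600.03499978 -25.71833536 324.35570382] 64.27889469799429 [-1.00764184  0.20795459 -0.05827226]
scene 0.8 along [-23.8 193.4] lateral dir sign test [-0.67  0.74  0.  ] 1.0
   0 14 59 mid -2.4 w 65.6
   20 45 77 mid -1.6 w 57.9
   105 135 88 mid -1.0 w 50.2
   142 178 138 mid -2.5 w 60.6
side 0.85 along [ -7.8 183.2] lateral dir sign test [-0.9  -0.44  0.  ] 1.0
   0 14 75 mid 2.4 w 39.9
   20 45 78 mid 2.5 w 31.3
   105 135 90 mid 1.7 w 25.6
   142 178 156 mid 1.9 w 31.5
scene 196 [602.2 -24.7 228.9]
side 118 [599.3 -23.3 229.1]
```

View pics/fin.png

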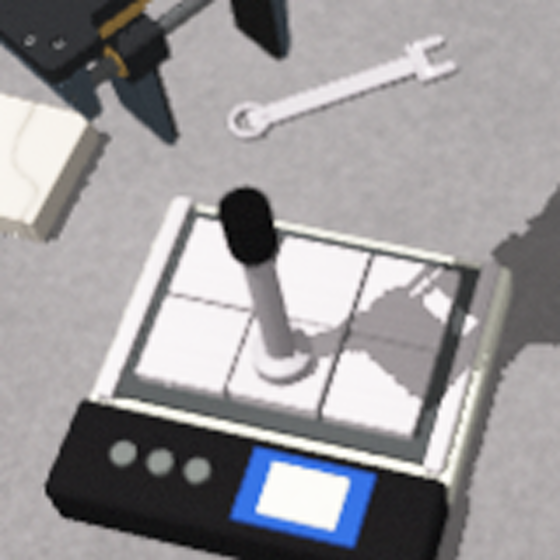

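The crop shows the weight upright and free, its foot at crop (283,362) in the middle of the far-middle tile. The gripper is clear.

```bash
python3 -c "
from workcell import *
print(job_done())"
```

```text
the job is handed in; nothing more can be done
None
```

The job is handed in: the weight stands upright and released in the middle of the lifted tile, spot4 (far row, middle). By touch that tile was 3 mm higher than spot1 and spot2, and both camera depth maps agreed. `job_done` returned no verdict.

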